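# Collect the gear and hold the loupe over it at focal height

## Task

Take the finished gear out of the green catch tray and set it down flat in the grey inspection tote, leaving the bearing in the tray. Then pick the loupe up from its black rest by the wooden handle and hold it still and level, the lens centred over the gear and at the same height as the yellow collar on the tote's post; finish while still holding it there. Let the loupe touch neither the gear nor the tote, and do not shift the collar or the roll of tape.

Things in the scene. Friction and masses are not known exactly. Their poses are not given: they have to be found in the camera images.
- gear: steel toothed gear lying flat: toothed rim 56 mm across and 16 mm thick, above it a round hub 30 mm across up to 28 mm; 0.2 to 0.42 kg. Origin: centre of its underside, z up
- bearing: ball bearing lying flat beside the gear in the catch tray (which of the two ends of the tray each part lies in varies), 52 mm across, 15 mm thick. Origin: centre of its underside. It stays in the tray
- catch_tray: dark green shallow tray, fixed, 172 (its x) x 122 (its y) mm, walls 4 mm thick, rim 25 mm above the bench, inner floor 4 mm above it. Origin: centre of its underside. The two parts lie in a row along its x axis, about 76 mm apart; beside the gear there is about 28 mm to the wall either side in the tray's y direction. A tall machine stands left of the bench and a wall shelf hangs over its back: draw the arm in before swinging past them
- tote: grey shallow inspection tote with a white floor, fixed, 130 (its x) x 136 (its y) mm, walls 4 mm thick and 22 mm high, inner floor 4 mm above the bench. Origin: centre of its underside. A steel post 12 mm thick and 200 mm high stands outside the middle of its back wall (at x +92, y 0 mm in its axes, x pointing away from the robot), and the tote lies askew to the robot, like the bench edge
- focus_mark (a point): centre of the yellow collar (30 mm across, 10 mm high) on the tote's post; it marks the height for the middle plane of the lens. Its height varies from 100 to 160 mm above the bench; the collar slides stiffly up and down the post and is to be left where it is
- loupe: hand loupe: round lens in a dark steel frame 73 mm across and 10 mm thick, with a straight wooden handle 16 mm wide, 18 mm high and 106 mm long; about 0.12 kg. Origin: the centre of the lens, halfway up frame and handle. Its x axis points from the handle to the lens (the handle reaches from 42 to 148 mm behind the lens centre, on -x), z is up. It balances 88 mm behind the lens centre, between two brass bands, which is the place to grip, across the handle
- loupe_rest: black rest, fixed, base 116 x 50 x 8 mm, in which the loupe's handle lies level: two saddles 10 mm thick, 80 mm apart along its x axis (same direction as the loupe's), carry the handle's underside 35 mm above the bench and stand up to 46 mm; slots are 20 mm wide, open upward. Origin: centre of its underside, under the loupe's grip place, which is free 35 mm either way along the handle. Lift the loupe straight up at least 20 mm to clear it
- tape_roll: roll of black tape lying on the bench, 66 mm across, 19 mm thick; a bystander. Origin: centre of its underside
Not all that is in view belongs to the job. What is shaped like the bearing but blue is not meant.

How it is judged:
By the outcome, as a careful person would: the job done as asked, in the order asked, and still so for the second after the job is handed in, while the arm keeps its last pose, push and grip.
It also fails if it takes over 48 s, if anything falls off the work surface, if the arm or the gripper's body presses on something with over 40 N, if the wrist force passes 120 N, or if a joint passes its speed limit or range.

## Robot

A 7-joint arm with a two-finger parallel gripper is mounted at the origin on a cart in front of the work surface, level with it; the furniture and walls round the work are solid. World frame = base frame: x ahead of the robot, y to its left, z up, the work surface at z = 0. Lengths are in mm, angles in rad, forces in N, time in s.
With the tool pointing down it reaches from about 350 to 900 mm from the base axis. Payload 8.1 kg.
Tool frame: the origin (TCP) lies at the very end of the fingers, on their centre line; the grasp point (between the pads) lies arm.hold_point_z behind it (arm.hold_point_z is the distance from the TCP to the grasp point, in mm); y points along the fingers, z is the direction in which the jaws open and shut, and the axes are right-handed (so a half turn about y gives the same grasp; the last joint's range is limited). The gripper opens to 92 mm and grips with 3 to 60 N. Pads are 19 mm wide; open, the fingers measure 130 mm over their backs; the gripper's body (75 mm by 190 mm) begins 47 mm behind the grasp point.
Start: joints at [1.237, 0.434, 0.025, 1.573, -0.012, 1.134, -0.075], TCP at [142.947, -608.448, 189.542] pointing down, gripper open.
Joint ranges: [-2.62, 2.62], [-0.44, 2.09], [-1.27, 1.32], [0.08, 2.57], [-1.32, 4.46], [0.12, 2], [-2.74, 2.74]. Speed limits (rad/s): [2.22, 2.22, 3.01, 3.01, 3.14, 3.14, 3.14].

## Interface

Orientations are given as a unit quaternion [x, y, z, w].
In Python, from station import arm gives the robot as it stands.
- The arm moves only by the tool move_arm, never from a script. Its argument "series" is a list of rows, each a list of 6 numbers: the shift along the tool's x, y, z in m, then the turn, a rotation vector about the tool's x, y, z in degrees. In form: [[tx, ty, tz, rx, ry, rz], ...]. A call has 1 to 12 rows; each row is the pose to reach, as a shift and turn from the pose commanded when the call began, along the tool's axes at that moment; what a row does not reach only later rows make up. A row lasts 1/8 s, in which the tool goes at most 62.5 mm and 10.7 degrees, less where a joint would pass 70% of its speed; a pose out of reach is approached as far as the arm can. A call with a gripper value outside its range is refused whole. "gripper" is the opening, from 0 (shut) to 1 (fully open), set as the call begins (left out, the last holds). The fingers move at their own pace and stop on an object; "force" is the grip in N (left out, the last holds). Time passes only in rows, so rows that repeat a pose let the fingers close. It gives the time, the measured TCP pose, the force and the opening at its end, in the units of the state.
- arm.state(): the state, without advancing time (a new reading comes with each control period).
- arm.grab_frame(name): name is "scene" or "top"; returns a dict with "pixels" (400x640x3 uint8, red, green, blue), "intrinsics" (3x3 intrinsics, pixels), "eye" and "orientation" of the camera in the world. Camera axes: x right, y up, looking along -z (the intrinsics and any distortion apply to the point x, -y, -z); pixel columns grow to the right and rows downward; lengths in mm; the calibration is good to about 2 mm. A picture is of the moment at which its call begins. There is no depth.
- arm.finish_job(): hands the job in, once; it reports no verdict.
The state is a dict: "time_s": time; "qpos": joint angles; "qd": joint speeds; "tau": joint torques, N m; "position": TCP position; "orientation": TCP orientation; "wrist_force": force on the tool from outside, world axes, zero at the start; "moment": the same for the moment, N m; "grip_width": opening from 0.0 (shut) to 1.0 (fully open).
Only numpy, scipy, OpenCV 4.12 (cv2) and the standard library are available. Lean on these libraries where they do the work, as an engineer would, in place of code of your own. Each camera call takes 0.05 s, during which the arm holds its last target.

## Working session

There is one attempt and no reset: what is moved stays moved. The work goes in short steps, Python scripts to look and compute and a tool call to move; the robot and the scene stay as the last step left them, time stands still between calls to the robot, and variables do not carry over. Pictures are saved under pics/ and viewed, and the job is handed in when it is done.

Besides the shell and the picture viewer there is one more tool, called after ">>>" in YAML: its name, and indented under it one key for each argument. move_arm: Moves the arm, as the interface text tells. Its arguments: {"type":"object","properties":{"series":{"type":"array","items":{"type":"array","items":{"type":"number"}}},"gripper":{"type":"number"},"force":{"type":"number"}},"required":["series"]}

```bash
ls; mkdir -p pics; python3 - <<'E'
from station import arm
import cv2,numpy as np
np.set_printoptions(suppress=True,precision=4)
print(arm.state()); print(arm.hold_point_z)
for n in("scene","top"):
    f=arm.grab_frame(n); print(n,f["intrinsics"],f["eye"],f["orientation"],[k for k in f])
    cv2.imwrite(f"pics/{n}0.png",f["pixels"][:,:,::-1])
    np.save(f"pics/{n}0.npy",f,allow_pickle=True)
E
```

```text
pics
{'time_s': 0.0, 'qpos': array([ 1.2374,  0.4352,  0.025 ,  1.5741, -0.0116,  1.134 , -0.0751]), 'qd': array([ 0.0001, -0.002 ,  0.0005,  0.0009,  0.0002, -0.0008, -0.0015]), 'tau': array([ -0.0007, -66.7846,   0.984 , -31.4457,  -0.0609,   0.0428,
         0.0002]), 'position': array([ 142.7869, -607.867 ,  188.7346]), 'orientation': array([-0.0815,  0.703 , -0.7019,  0.0813]), 'wrist_force': array([ 0.5878, -1.1687,  0.5739]), 'moment': array([ 0.0364, -0.0407, -0.0124]), 'grip_width': 0.9966473203867027}
18.8
scene [[491.2914   0.     318.0858]
 [  0.     491.2914 193.6611]
 [  0.       0.       1.    ]] [-416.2959 -992.3672  600.4004] [ 0.4876 -0.2249 -0.375   0.7557] ['pixels', 'intrinsics', 'eye', 'orientation']
top [[399.2432   0.     317.6411]
 [  0.     399.2432 196.2781]
 [  0.       0.       1.    ]] [ 246.4829 -321.6427  925.3558] [ 0.0796 -0.0725 -0.6719  0.7328] ['pixels', 'intrinsics', 'eye', 'orientation']
```

View pics/scene0.png

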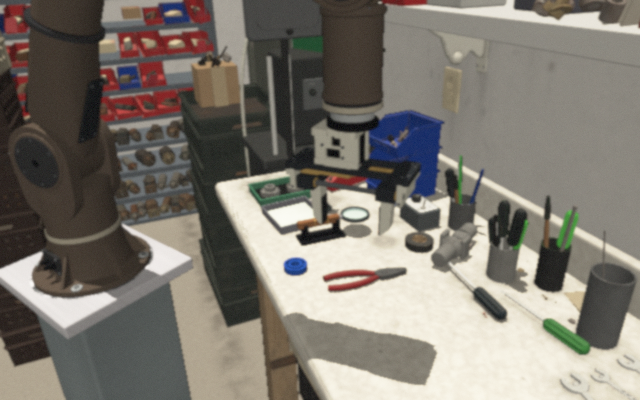

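View pics/top0.png

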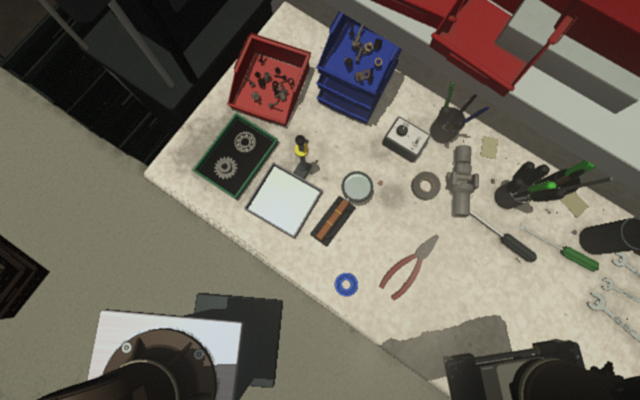

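```bash
cat > h.py <<'E'
import numpy as np,cv2
from scipy.spatial.transform import Rotation as R
np.set_printoptions(suppress=True,precision=3)
def load(p): return np.load(p,allow_pickle=True).item()
def proj(f,P):
    P=np.atleast_2d(P).astype(float); c=R.from_quat(f["orientation"]).inv().apply(P-f["eye"])
    K=f["intrinsics"]; return np.c_[K[0,2]+K[0,0]*c[:,0]/-c[:,2],K[1,2]-K[1,1]*c[:,1]/-c[:,2]]
def ray(f,u,v):
    K=f["intrinsics"]; d=np.array([(u-K[0,2])/K[0,0],-(v-K[1,2])/K[1,1],-1]); return R.from_quat(f["orientation"]).apply(d)
def atz(f,u,v,z):
    d=ray(f,u,v); e=np.array(f["eye"]); return e+d*(z-e[2])/d[2]
def tri(f1,a,f2,b):
    d1,d2=ray(f1,*a),ray(f2,*b); d1/=np.linalg.norm(d1); d2/=np.linalg.norm(d2)
    e1,e2=np.array(f1["eye"]),np.array(f2["eye"])
    s=np.linalg.lstsq(np.c_[d1,-d2],e2-e1,rcond=None)[0]
    p,q=e1+s[0]*d1,e2+s[1]*d2; return (p+q)/2,np.linalg.norm(p-q)
def crop(f,x0,y0,x1,y1,k,name):
    im=f["pixels"][y0:y1,x0:x1,::-1]; im=cv2.resize(im,None,fx=k,fy=k,interpolation=cv2.INTER_CUBIC)
    for x in range((x0+9)//10*10,x1,10):
        cv2.line(im,((x-x0)*k,0),((x-x0)*k,6 if x%50 else 14),(0,0,255),1)
        if x%20==0: cv2.putText(im,str(x),((x-x0)*k,24),0,.35,(0,0,255),1)
    for y in range((y0+9)//10*10,y1,10):
        cv2.line(im,(0,(y-y0)*k),(6,(y-y0)*k),(0,0,255),1)
        if y%20==0: cv2.putText(im,str(y),(8,(y-y0)*k+4),0,.35,(0,0,255),1)
    cv2.imwrite(name,im)
E
python3 - <<'E'
from h import *
t=load("pics/top0.npy"); s=load("pics/scene0.npy")
crop(t,190,105,320,245,4,"pics/c1.png") if 0 else crop(t,185,105,385,250,4,"pics/c1.png")
crop(s,235,165,435,275,4,"pics/c2.png")
print(proj(t,[[142.8,-607.9,188.7],[0,0,0]]),proj(s,[[142.8,-607.9,188.7]]))
E
```

```text
[[477.298 359.5  ]
 [158.799 387.591]] [[351.596 246.685]]
```

View pics/c1.png

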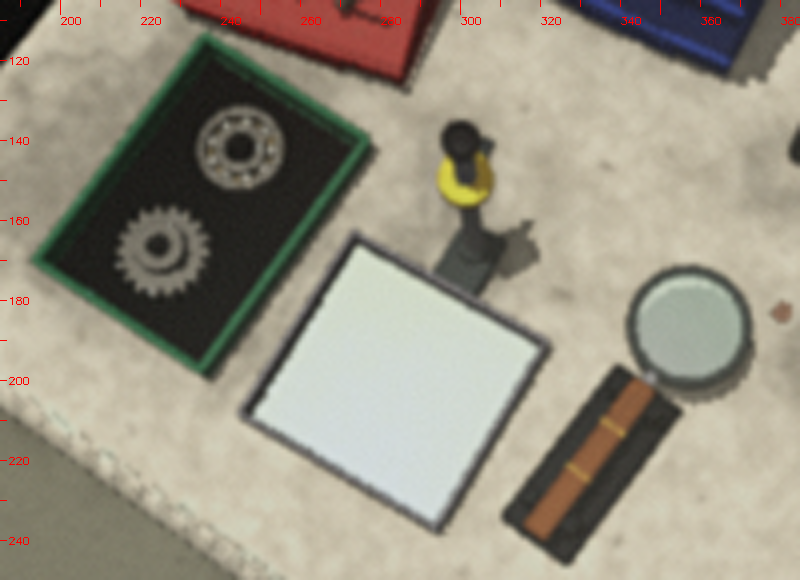

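View pics/c2.png

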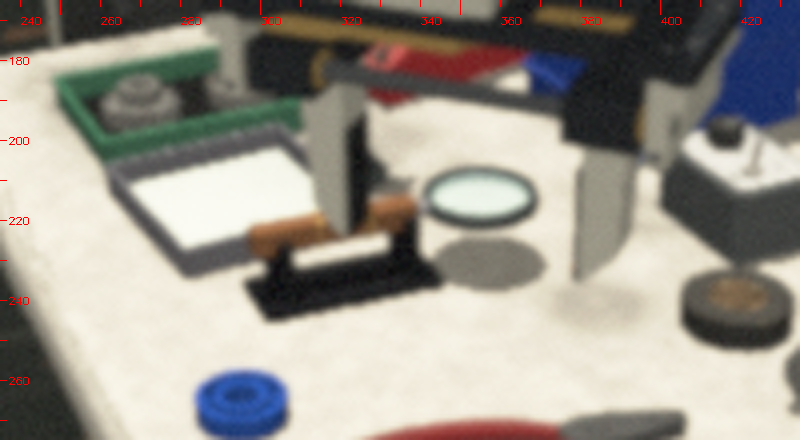

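```bash
python3 - <<'E'
from h import *
t=load("pics/top0.npy"); s=load("pics/scene0.npy")
for n,u,v,z in [("gearrim",225.5,167.8,20),("gearhub",226,165.5,32),("bearing",245.2,142.2,19),("trayA",236.5,114,25),("trayB",194,169.8,25),("trayC",236,199,25),("trayD",278,139.5,25),
 ("toteA",273.5,163,22),("toteB",246,208,22),("toteC",294.5,238,22),("toteD",322.5,191.5,22),("collar",301.3,149.5,130),("posttop",300,140,200),("lens",357.3,186.3,44),("band1",338,212,53),("band2",329.3,222.7,53),("handleend",319.5,236.5,53),("tape",426,185,19),("blue",346,285,15)]:
    print(n,atz(t,u,v,z))
print(tri(t,(226,165.5),s,(269.7,185.7)),"hub")
print(tri(t,(357.3,186.3),s,(355,214)),"lens")
E
```

```text
gearrim [493.931 -81.323  20.   ]
gearhub [496.282 -84.912  32.   ]
bearing [ 561.555 -119.413   19.   ]
trayA [629.095 -90.765  25.   ]
trayB [481.346  -9.762  25.   ]
trayC [ 420.444 -116.942   25.   ]
trayD [ 572.966 -197.788   25.   ]
toteA [ 514.865 -193.116   22.   ]
toteB [ 401.997 -141.955   22.   ]
toteC [ 342.884 -260.028   22.   ]
toteD [ 456.078 -314.112   22.   ]
collar [ 517.109 -263.214  130.   ]
posttop [ 512.148 -264.043  200.   ]
lens [ 469.9   -392.056   44.   ]
band1 [ 405.358 -352.539   53.   ]
band2 [ 379.82  -335.244   53.   ]
handleend [ 347.583 -316.328   53.   ]
tape [ 493.253 -553.867   19.   ]
blue [ 249.364 -384.122   15.   ]
(array([495.37 , -83.812,  31.619]), np.float64(2.852511498139432)) hub
(array([ 470.096, -392.261,   43.959]), np.float64(0.5353617991213097)) lens
```

```bash
python3 - <<'E'
from h import *
t=load("pics/top0.npy"); s=load("pics/scene0.npy")
def circ(c,r,z,n=60):
    a=np.linspace(0,2*np.pi,n); return np.c_[c[0]+r*np.cos(a),c[1]+r*np.sin(a),np.full(n,z)]
def draw(f,x0,y0,x1,y1,k,name,circles):
    im=cv2.resize(f["pixels"][y0:y1,x0:x1,::-1],None,fx=k,fy=k,interpolation=cv2.INTER_CUBIC)
    for P,col in circles:
        q=((proj(f,P)-[x0,y0]+.5)*k).astype(np.int32); cv2.polylines(im,[q],False,col,1)
    return im
g=(495,-83)
C=[(circ(g,28,20),(0,255,0)),(circ(g,15,32),(0,0,255)),(circ((562,-119),26,19),(255,255,0))]
# tray
def rect(c,yaw,lx,ly,z):
    p=np.array([[1,1],[1,-1],[-1,-1],[-1,1],[1,1]])*[lx/2,ly/2]; a=np.deg2rad(yaw)
    q=p@np.array([[np.cos(a),np.sin(a)],[-np.sin(a),np.cos(a)]]); return np.c_[q+c,np.full(5,z)]
C.append((rect((525,-103),-29,172,122,25),(0,200,255)))
a=draw(t,190,108,285,205,6,"",C); b=draw(s,240,165,315,210,8,"",C)
h=max(a.shape[0],b.shape[0]); 
cv2.imwrite("pics/c3.png",a); cv2.imwrite("pics/c4.png",b)
st=__import__("station").arm.state()
M=R.from_quat(st["orientation"]).as_matrix(); print(M)
E
```

```text
[[-0.974 -0.     0.229]
 [-0.229  0.001 -0.974]
 [ 0.    -1.    -0.001]]
```

View pics/c3.png

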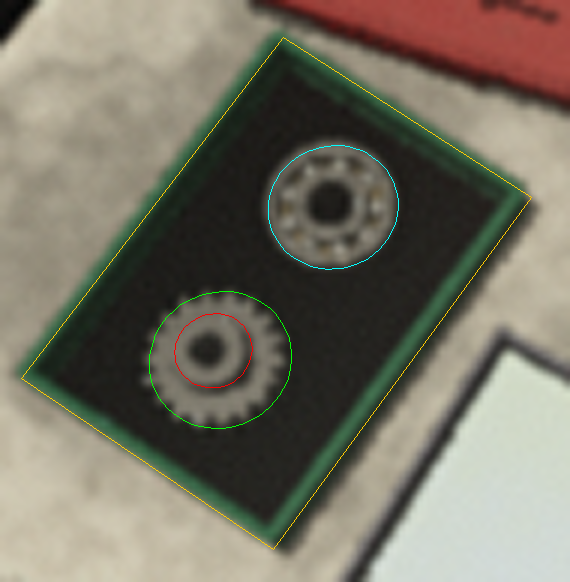

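View pics/c4.png

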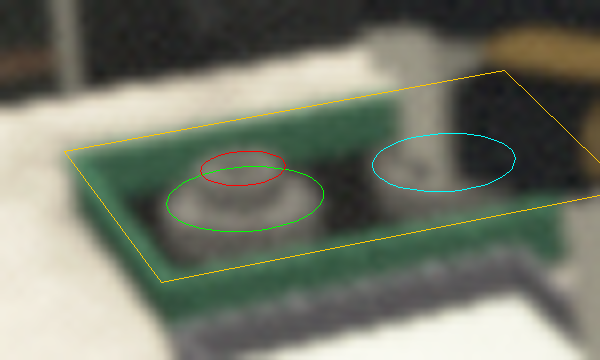

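```bash
cat >> h.py <<'E'
def plan(target,jaw):
    from station import arm
    st=arm.state(); r=R.from_quat(st["orientation"])
    d=r.inv().apply(np.array(target)-st["position"])/1000
    a=np.deg2rad(jaw); z=np.array([np.cos(a),np.sin(a),0]); y=np.array([0,0,-1.]); x=np.cross(y,z)
    T=R.from_matrix(np.c_[x,y,z]); rv=np.rad2deg((r.inv()*T).as_rotvec())
    print("pos",st["position"],"jawz",r.as_matrix()[:,2],"t",st["time_s"],"F",st["wrist_force"],"grip",st["grip_width"])
    print("q",st["qpos"]); print("shift m",np.round(d,4),"rotdeg",np.round(rv,2))
E
python3 -c "
from h import *
plan((494.5,-82,250),-119)"
```

```text
pos [ 142.781 -607.951  188.85 ] jawz [ 0.229 -0.974 -0.001] t 0.1 F [ 0.218 -0.197  0.637] grip 1.002003701006399
q [ 1.237  0.435  0.025  1.574 -0.012  1.134 -0.075]
shift m [-0.463 -0.061 -0.432] rotdeg [ 0.07 42.22  0.04]
```

Things that could be confused: round gear with teeth and hub at top (226,167), the bearing with visible balls (245,142), the blue ring (346,285) and the tape roll (426,185). The crop shows the teeth and raised hub at (226,167), so that is the gear. I'm moving to hover above it.

>>> move_arm:
  series:
    - [-0.01,-0.03,-0.01,0,0,0]
    - [-0.04,-0.06,-0.04,0,4,0]
    - [-0.08,-0.065,-0.08,0,8,0]
    - [-0.12,-0.065,-0.12,0,12,0]
    - [-0.16,-0.065,-0.16,0,16,0]
    - [-0.2,-0.065,-0.2,0,20,0]
    - [-0.25,-0.065,-0.24,0,24,0]
    - [-0.3,-0.065,-0.28,0,28,0]
    - [-0.34,-0.065,-0.32,0,32,0]
    - [-0.39,-0.065,-0.36,0,36,0]
    - [-0.43,-0.065,-0.4,0,40,0]
    - [-0.463,-0.061,-0.432,0,42.2,0]
  gripper: 0.72
  force: 30

```text
time_s: 1.6
position: [495.8, -79.6, 250.5]
orientation: [0.177, 0.685, -0.684, -0.177]
wrist_force: [1.0, -0.6, 0.6]
grip_width: 0.718
```

```bash
python3 - <<'E'
from h import *
from station import arm
plan((494.5,-82,110),-119)
for n in("scene","top"):
    f=arm.grab_frame(n); np.save(f"pics/{n}1.npy",f,allow_pickle=True)
    cv2.imwrite(f"pics/{n}1.png",f["pixels"][:,:,::-1])
s=load("pics/scene1.npy"); crop(s,240,140,420,270,4,"pics/c5.png")
E
```

```text
pos [495.836 -79.571 250.508] jawz [-0.485 -0.875 -0.   ] t 1.6 F [ 1.036 -0.609  0.562] grip 0.7177028550374215
q [ 0.316  0.209 -0.316  1.752  0.069  1.191 -2.096]
shift m [0.    0.141 0.003] rotdeg [ 0.02  0.01 -0.01]
```

View pics/c5.png

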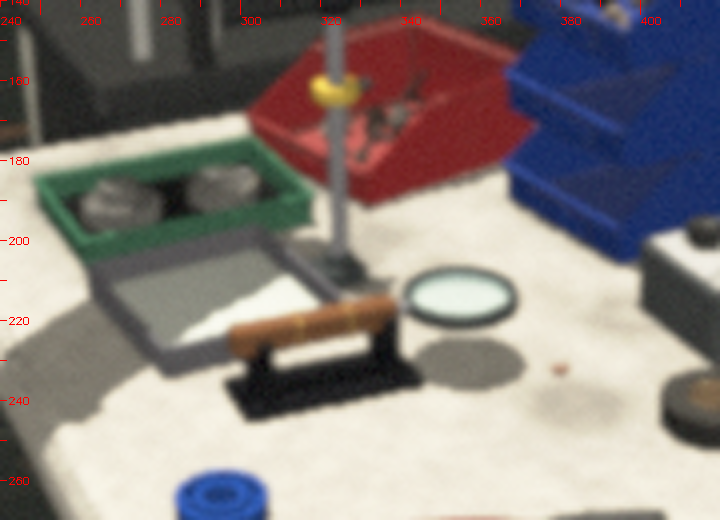

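View pics/top1.png

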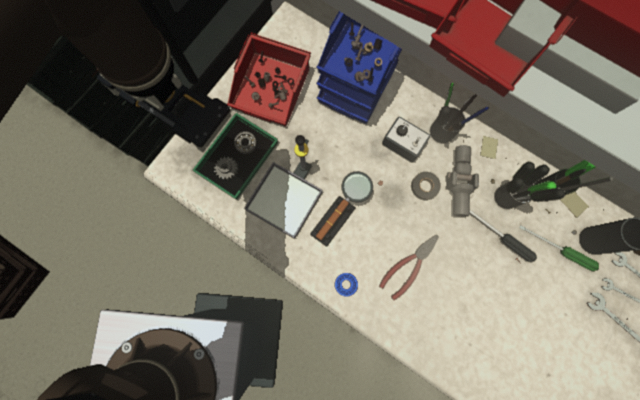

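```bash
python3 - <<'E'
from h import *
s=load("pics/scene1.npy");t=load("pics/top1.npy")
P=[[495.8,-79.6,250.5],[495.8,-79.6,330],[495.8,-79.6,20]]
print(proj(s,P),proj(t,P))
E
```

```text
[[263.647 110.354]
 [261.42   80.454]
 [269.502 188.962]] [[195.669 130.29 ]
 [180.821 111.642]
 [224.884 166.981]]
```

View pics/scene1.png

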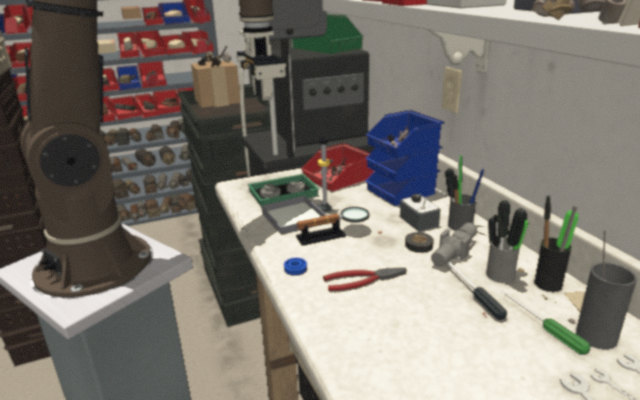

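```bash
python3 - <<'E'
from h import *
s=load("pics/scene1.npy");t=load("pics/top1.npy")
def yel(f,x0,y0,x1,y1):
    im=cv2.cvtColor(f["pixels"][y0:y1,x0:x1],cv2.COLOR_RGB2HSV); m=(im[...,0]>20)&(im[...,0]<36)&(im[...,1]>120)&(im[...,2]>70)
    ys,xs=np.nonzero(m); print(len(xs),xs.min()+x0,xs.max()+x0,ys.min()+y0,ys.max()+y0, xs.mean()+x0+.5,ys.mean()+y0+.5)
yel(s,305,145,345,180); yel(t,285,130,320,165)
crop(s,300,115,350,215,6,"pics/c6.png"); crop(t,270,110,350,180,8,"pics/c7.png")
E
```

```text
47 319 329 160 165 324.01063829787233 163.11702127659575
113 294 307 143 156 301.4026548672566 150.92477876106196
```

View pics/c6.png

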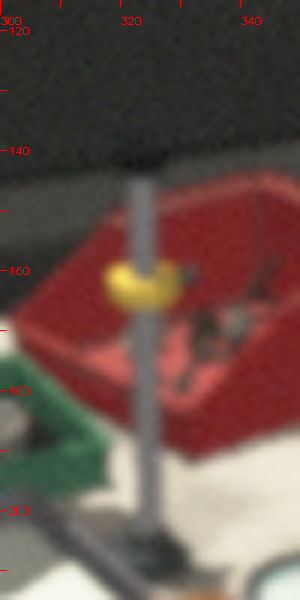

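View pics/c7.png

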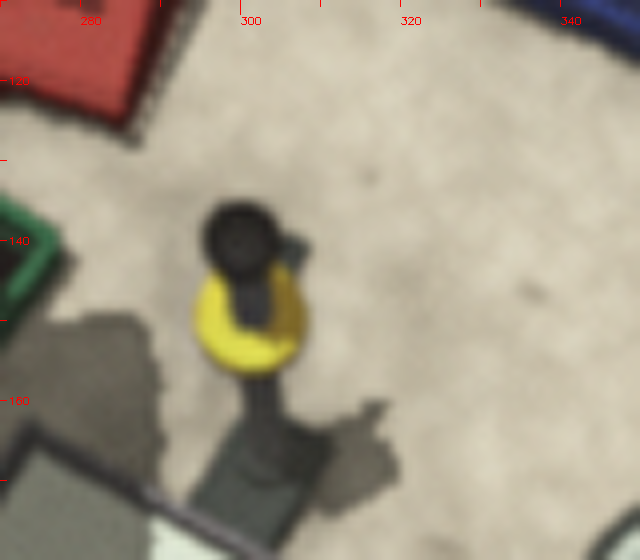

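```bash
python3 - <<'E'
from h import *
from scipy.optimize import least_squares
s=load("pics/scene1.npy");t=load("pics/top1.npy")
print(tri(t,(300.2,149.4),s,(323.9,163)))
a=np.linspace(0,2*np.pi,90)
def ext(f,x,y,z):
    P=np.vstack([np.c_[x+15*np.cos(a),y+15*np.sin(a),np.full(90,z+d)] for d in(-5,5)]); q=proj(f,P); return q.min(0),q.max(0)
def res(p):
    m,M=ext(s,*p); r=[m[0]-317.3,M[0]-330.5,m[1]-158.5,M[1]-167.5]
    m,M=ext(t,*p); r+= [m[0]-293.1,M[0]-307.2,M[1]-156.5]; return r
o=least_squares(res,[517,-263,130]); print(o.x,o.fun)
# heights checks via post axis: known post xy -> height from scene row, each offset
for xy in [(513,-265),(515,-263)]:
    print([ (z,proj(s,[[*xy,z]])[0],proj(t,[[*xy,z]])[0]) for z in (0,130,140,200)])
# tote etc
print("trayrim near corner etc", proj(s,[[420.4,-117,25],[481,-10,25]]))
E
```

```text
(array([ 516.687, -261.902,  133.452]), np.float64(2.0511675397506854))
[ 517.82  -261.363  133.129] [ 0.477 -1.06   0.627 -0.513 -0.046  0.439 -0.273]
[(0, array([324.639, 209.91 ]), array([304.07 , 168.913])), (130, array([323.62, 165.01]), array([301.963, 151.433])), (140, array([323.538, 161.394]), array([301.774, 149.866])), (200, array([323.034, 139.18 ]), array([300.539, 139.622]))]
[(0, array([324.501, 209.441]), array([303.322, 168.048])), (130, array([323.479, 164.611]), array([301.102, 150.447])), (140, array([323.396, 161.001]), array([300.903, 148.869])), (200, array([322.89 , 138.824]), array([299.602, 138.556]))]
trayrim near corner etc [[260.327 200.049]
 [248.51  183.465]]
```

>>> move_arm:
  series:
    - [0,0.03,0.001,0,0,0]
    - [0,0.07,0.002,0,0,0]
    - [0,0.11,0.003,0,0,0]
    - [0,0.15,0.003,0,0,0]
    - [0,0.185,0.003,0,0,0]
    - [0,0.205,0.003,0,0,0]
    - [0,0.205,0.003,0,0,0]
    - [0,0.205,0.003,0,0,0]

```text
time_s: 2.7
position: [493.8, -85.0, 46.2]
orientation: [-0.177, -0.685, 0.685, 0.177]
wrist_force: [1.2, -0.3, 0.4]
grip_width: 0.717
```

```bash
python3 - <<'E'
from h import *
from station import arm
plan((494.5,-82,9),-119)
for n in("scene","top"):
    f=arm.grab_frame(n); np.save(f"pics/{n}2.npy",f,allow_pickle=True)
s=load("pics/scene2.npy"); crop(s,225,120,345,215,6,"pics/c8.png")
s=load("pics/top2.npy"); crop(s,160,100,290,210,6,"pics/c9.png")
E
```

```text
pos [493.795 -84.95   46.236] jawz [-0.485 -0.875 -0.   ] t 2.7 F [ 1.186 -0.3    0.422] grip 0.7166608635707192
q [ 0.28   0.433 -0.282  2.015  0.179  0.716 -2.19 ]
shift m [ 0.001  0.037 -0.003] rotdeg [ 0.01  0.01 -0.04]
```

View pics/c8.png

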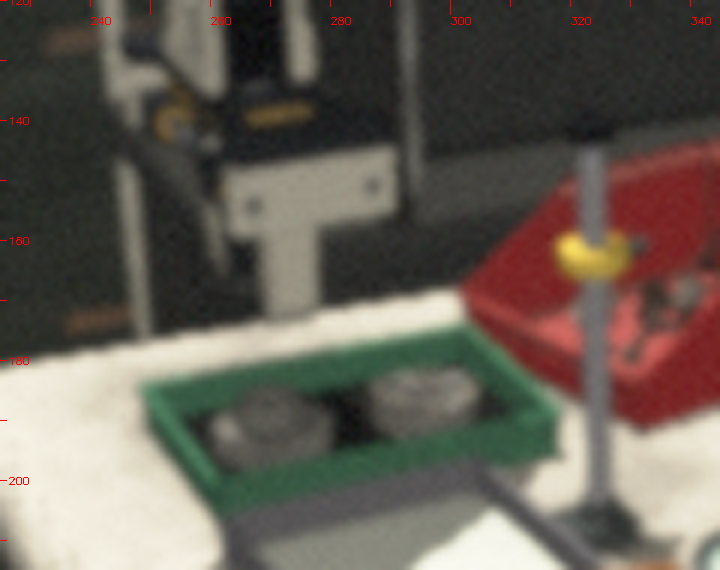

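View pics/c9.png

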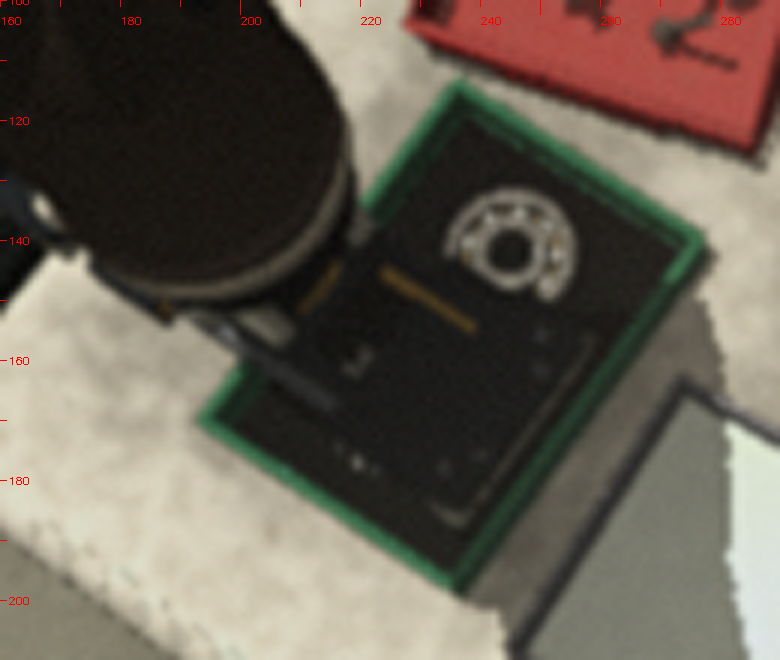

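>>> move_arm:
  series:
    - [0.0005,0,-0.0025,0,0,0]
    - [0.0005,0.008,-0.0025,0,0,0]
    - [0.0005,0.016,-0.0025,0,0,0]
    - [0.0005,0.024,-0.0025,0,0,0]
    - [0.0005,0.032,-0.0025,0,0,0]
    - [0.0005,0.037,-0.0025,0,0,0]
    - [0.0005,0.037,-0.0025,0,0,0]

```text
time_s: 3.68
position: [493.9, -82.2, 8.1]
orientation: [-0.177, -0.685, 0.685, 0.177]
wrist_force: [-0.3, 0.0, 0.1]
grip_width: 0.724
```

```bash
python3 - <<'E'
from h import *
from station import arm
plan((494.5,-82,9),-119)
for n in("scene","top"):
    f=arm.grab_frame(n); np.save(f"pics/{n}3.npy",f,allow_pickle=True)
s=load("pics/scene3.npy"); crop(s,225,120,345,215,6,"pics/c10.png")
E
```

```text
pos [493.891 -82.156   8.07 ] jawz [-0.484 -0.875  0.   ] t 3.675 F [-0.259  0.027  0.124] grip 0.7242720678707365
q [ 0.257  0.492 -0.263  2.045  0.21   0.63  -2.223]
shift m [-0.001 -0.001 -0.   ] rotdeg [-0.02  0.02  0.04]
```

View pics/c10.png

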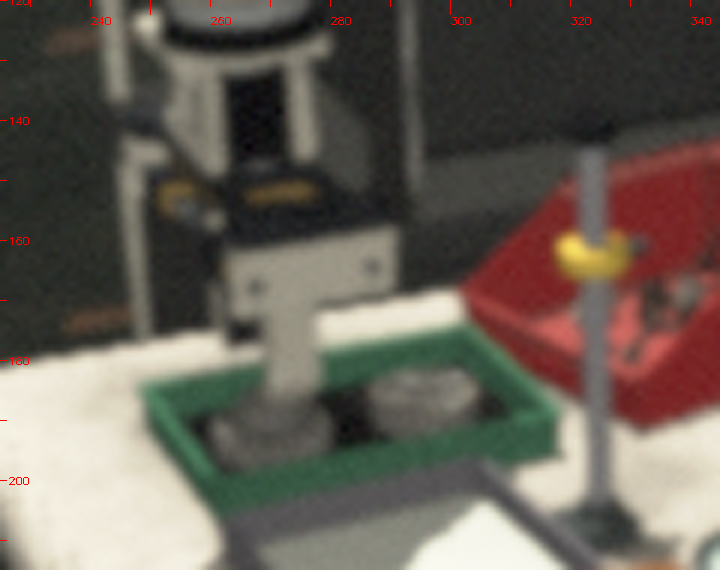

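```bash
python3 - <<'E'
from h import *
s=load("pics/scene3.npy"); t=load("pics/top3.npy")
c=np.array([493.9,-82.2,8]); j=np.array([-.484,-.875,0])
for k in(-52,-33,0,33,52): print(k,proj(s,[c+k*j,c+k*j+[0,0,38]]).ravel(), proj(t,[c+k*j]))
f=s; im=s["pixels"][170:205,250:310,::-1]; im=cv2.convertScaleAbs(cv2.resize(im,None,fx=12,fy=12,interpolation=cv2.INTER_CUBIC),alpha=1.8); cv2.imwrite("pics/c11.png",im)
s=load("pics/top3.npy"); crop(s,160,100,290,210,6,"pics/c12.png")
E
```

```text
-52 [264.6   186.523 263.665 174.685] [[209.639 157.657]]
-33 [266.532 188.918 265.609 176.974] [[215.955 161.882]]
0 [269.992 193.206 269.09  181.074] [[226.999 169.269]]
33 [273.59  197.665 272.712 185.341] [[238.134 176.718]]
52 [275.727 200.315 274.865 187.876] [[244.588 181.035]]
```

View pics/c11.png

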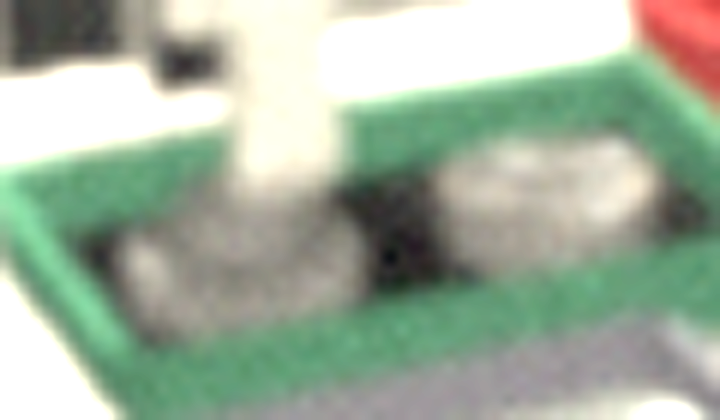

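View pics/c12.png

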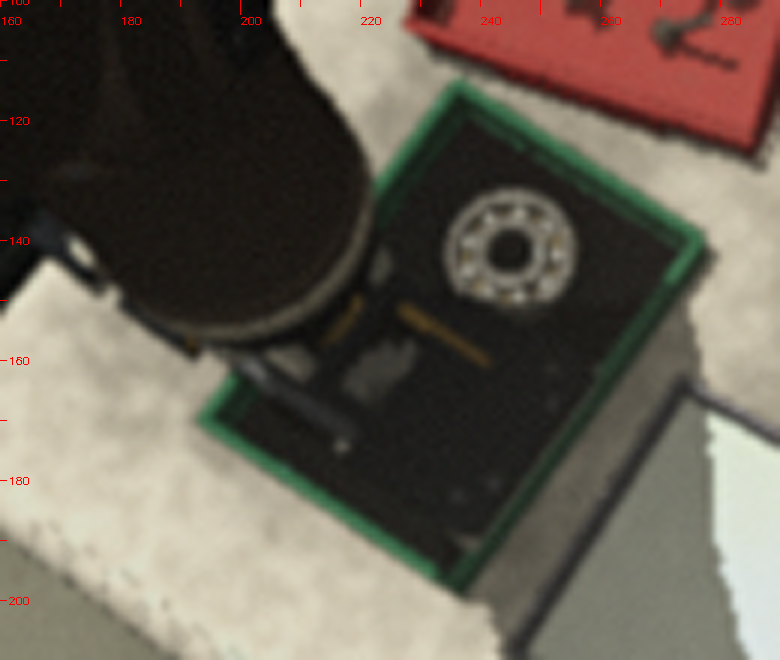

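```bash
python3 - <<'E'
from h import *
s=load("pics/scene0.npy"); t=load("pics/top0.npy")
c=np.array([142.8,-607.9,188.7]); j=np.array([.229,-.974,0]); x=np.array([-.974,-.229,0])
def dr(f,x0,y0,x1,y1,k,name):
    im=cv2.resize(f["pixels"][y0:y1,x0:x1,::-1],None,fx=k,fy=k,interpolation=cv2.INTER_CUBIC)
    for sg in(-1,1):
        for d in (46,65):
            P=[c+sg*d*j+9.5*x,c+sg*d*j-9.5*x,c+sg*d*j-9.5*x+[0,0,66],c+sg*d*j+9.5*x+[0,0,66]]
            q=((proj(f,P)-[x0,y0])*k).astype(np.int32); cv2.polylines(im,[q],True,(0,255,0) if d==46 else (255,0,255),1)
    cv2.imwrite(name,im)
dr(s,290,130,440,270,5,"pics/c13.png"); dr(t,400,300,600,400,4,"pics/c14.png")
E
```

```text
(no output)
```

View pics/c13.png

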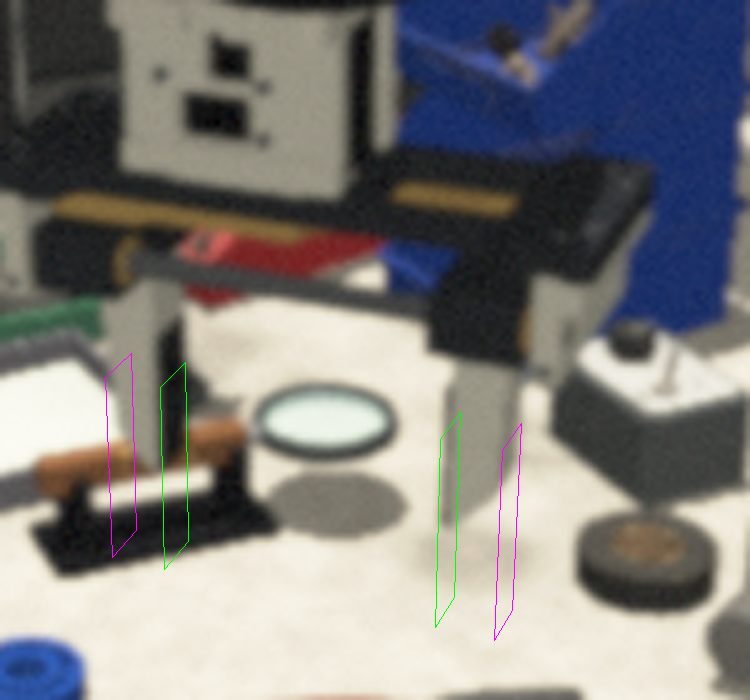

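View pics/c14.png

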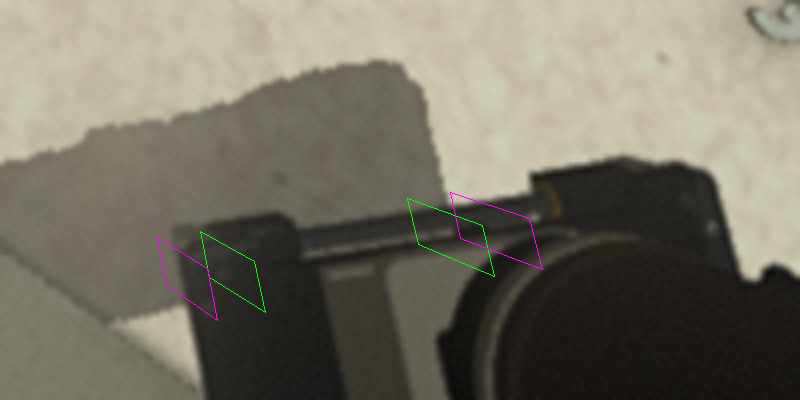

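The visible fingertips sit about 35 mm above where the reported TCP projects, both in the start picture and now (tip at scene (272,186), expected about (274,198)). I'll close gently here. The width it stops at will show what is really between the fingers.

>>> move_arm:
  series:
    - [0,0,0,0,0,0]
    - [0,0,0,0,0,0]
    - [0,0,0,0,0,0]
    - [0,0,0,0,0,0]
  gripper: 0.5
  force: 8

```text
time_s: 4.28
position: [494.2, -82.2, 8.6]
orientation: [-0.177, -0.685, 0.685, 0.177]
wrist_force: [-0.5, -0.2, -0.2]
grip_width: 0.501
```

```bash
python3 - <<'E'
from h import *
from station import arm
plan((494.5,-82,9),-119)
f=arm.grab_frame("scene"); np.save(f"pics/scene4.npy",f,allow_pickle=True)
crop(f,225,120,345,215,6,"pics/c15.png")
E
```

```text
pos [494.249 -82.217   8.574] jawz [-0.485 -0.875 -0.   ] t 4.275 F [-0.534 -0.188 -0.238] grip 0.5013212124327536
q [ 0.257  0.491 -0.263  2.045  0.21   0.63  -2.223]
shift m [-0. -0. -0.] rotdeg [ 0.    0.02 -0.01]
```

View pics/c15.png

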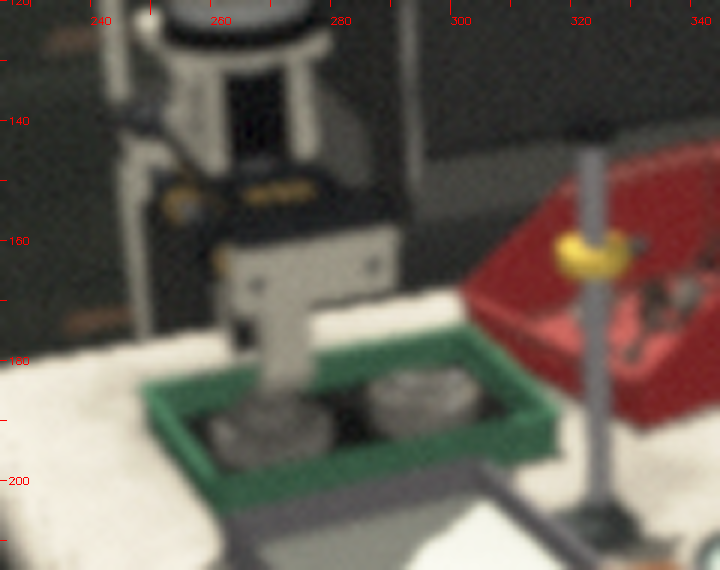

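The jaws closed to 46 mm without meeting the 56 mm gear, so the pads really are above it. The true fingertip is about 37 mm higher than reported. I'm reopening and descending in guarded steps.

>>> move_arm:
  series:
    - [0,0,0,0,0,0]
    - [0,0,0,0,0,0]
    - [0,0,0,0,0,0]
    - [0,0.006,0,0,0,0]
    - [0,0.012,0,0,0,0]
    - [0,0.018,0,0,0,0]
    - [0,0.018,0,0,0,0]
  gripper: 0.72

```text
time_s: 5.2
position: [493.7, -82.2, -10.1]
orientation: [-0.176, -0.685, 0.685, 0.177]
wrist_force: [-0.5, 0.8, 1.1]
grip_width: 0.719
```

```bash
python3 - <<'E'
from h import *
from station import arm
plan((494.5,-82,-26),-119)
f=arm.grab_frame("scene"); np.save(f"pics/scene5.npy",f,allow_pickle=True)
crop(f,225,120,345,215,6,"pics/c16.png")
E
```

```text
pos [493.709 -82.169 -10.143] jawz [-0.484 -0.875  0.001] t 5.2 F [-0.464  0.82   1.144] grip 0.7193673357321666
q [ 0.247  0.522 -0.251  2.058  0.225  0.589 -2.237]
shift m [-0.001  0.016 -0.001] rotdeg [-0.03  0.03  0.06]
```

View pics/c16.png

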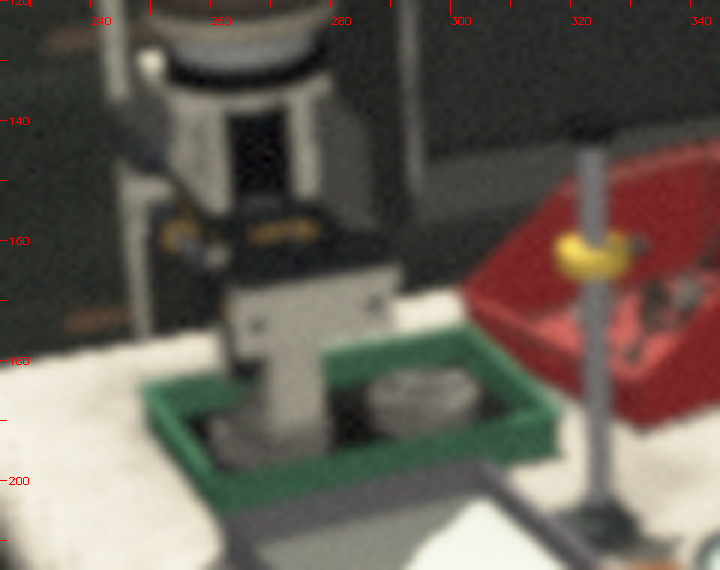

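>>> move_arm:
  series:
    - [0,0.003,-0.0005,0,0,0]
    - [0,0.006,-0.0005,0,0,0]
    - [0,0.009,-0.0005,0,0,0]
    - [0,0.012,-0.0005,0,0,0]
    - [0,0.012,-0.0005,0,0,0]

```text
time_s: 5.88
position: [494.2, -81.8, -21.7]
orientation: [-0.177, -0.685, 0.685, 0.177]
wrist_force: [0.5, 0.1, -0.7]
grip_width: 0.721
```

```bash
python3 - <<'E'
from h import *
from station import arm
plan((494.5,-82,-28),-119)
f=arm.grab_frame("scene"); np.save(f"pics/scene6.npy",f,allow_pickle=True)
crop(f,240,150,320,215,8,"pics/c17.png")
E
```

```text
pos [494.238 -81.787 -21.735] jawz [-0.485 -0.875  0.   ] t 5.875 F [ 0.547  0.064 -0.709] grip 0.7205164816049521
q [ 0.239  0.541 -0.243  2.064  0.235  0.562 -2.246]
shift m [-0.     0.006  0.   ] rotdeg [-0.01  0.02  0.02]
```

View pics/c17.png

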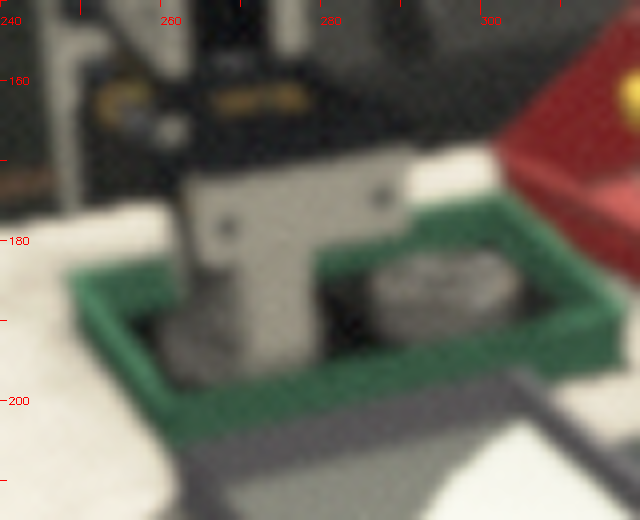

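>>> move_arm:
  series:
    - [0,0.0015,0,0,0,0]
    - [0,0.003,0,0,0,0]
    - [0,0.0045,0,0,0,0]
    - [0,0.0045,0,0,0,0]

```text
time_s: 6.42
position: [494.3, -81.8, -26.1]
orientation: [-0.177, -0.685, 0.685, 0.177]
wrist_force: [0.2, 0.2, 0.3]
grip_width: 0.723
```

>>> move_arm:
  series:
    - [0,0,0,0,0,0]
    - [0,0,0,0,0,0]
    - [0,0,0,0,0,0]
    - [0,0,0,0,0,0]
    - [0,0,0,0,0,0]
  gripper: 0.4
  force: 15

```text
time_s: 7.05
position: [494.6, -81.7, -25.9]
orientation: [0.177, 0.685, -0.685, -0.177]
wrist_force: [0.9, 0.4, -0.7]
grip_width: 0.593
```

>>> move_arm:
  series:
    - [0,0,0,0,0,0]
    - [0,0,0,0,0,0]
    - [0,-0.005,0,0,0,0]
    - [0,-0.015,0,0,0,0]
    - [0,-0.035,0,0,0,0]
    - [0,-0.06,0,0,0,0]
    - [0,-0.085,0,0,0,0]
    - [0,-0.095,0,0,0,0]
    - [0,-0.095,0,0,0,0]
  gripper: 0.4
  force: 40

```text
time_s: 8.18
position: [494.7, -81.9, 69.5]
orientation: [-0.177, -0.685, 0.685, 0.177]
wrist_force: [-0.0, -0.3, -3.0]
grip_width: 0.583
```

```bash
python3 - <<'E'
from h import *
from station import arm
plan((432,-218,69),-119)
f=arm.grab_frame("scene"); np.save(f"pics/scene7.npy",f,allow_pickle=True)
crop(f,225,120,345,225,6,"pics/c18.png")
E
```

```text
pos [494.735 -81.941  69.524] jawz [-0.485 -0.875 -0.   ] t 8.175 F [-0.045 -0.29  -2.963] grip 0.5826230037399509
q [ 0.285  0.4   -0.294  1.993  0.163  0.77  -2.182]
shift m [-0.011  0.001  0.149] rotdeg [ 0.02  0.01 -0.07]
```

View pics/c18.png

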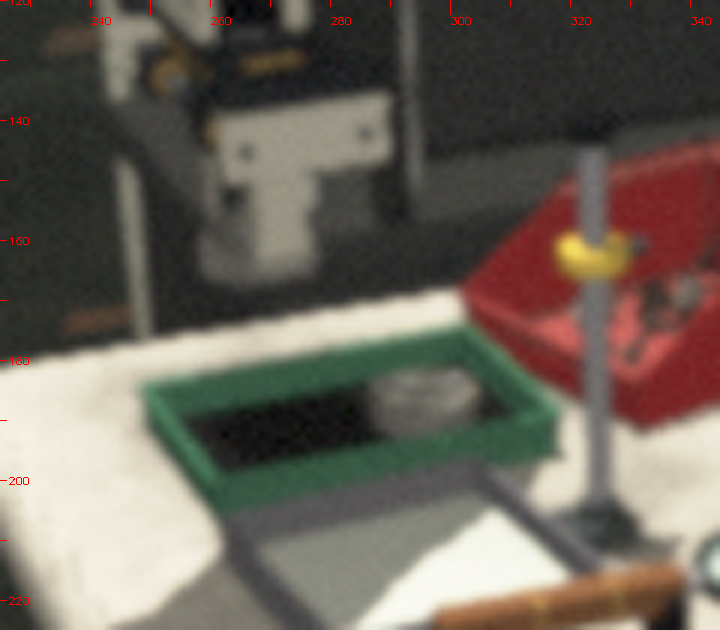

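The gear is gripped and lifted (wrist force 3 N), and the bearing is still in the tray at scene (293,187). I'm carrying the gear to the tote.

>>> move_arm:
  series:
    - [-0.001,0,0.012,0,0,0]
    - [-0.003,0,0.035,0,0,0]
    - [-0.005,0,0.065,0,0,0]
    - [-0.007,0,0.095,0,0,0]
    - [-0.009,0,0.12,0,0,0]
    - [-0.01,0,0.14,0,0,0]
    - [-0.011,0,0.149,0,0,0]
    - [-0.011,0,0.149,0,0,0]
    - [-0.011,0.03,0.149,0,0,0]
    - [-0.011,0.055,0.149,0,0,0]
    - [-0.011,0.065,0.149,0,0,0]
    - [-0.011,0.065,0.149,0,0,0]

```text
time_s: 9.72
position: [431.9, -216.7, 3.7]
orientation: [0.176, 0.685, -0.685, -0.177]
wrist_force: [0.6, 0.2, -1.9]
grip_width: 0.588
```

```bash
python3 - <<'E'
from h import *
from station import arm
plan((432,-218,-25),-119)
f=arm.grab_frame("scene"); np.save(f"pics/scene8.npy",f,allow_pickle=True)
crop(f,235,140,355,240,6,"pics/c19.png")
f=arm.grab_frame("top"); crop(f,190,110,340,250,5,"pics/c20.png")
E
```

```text
pos [ 431.88  -216.7      3.719] jawz [-0.484 -0.875 -0.   ] t 9.725 F [ 0.633  0.238 -1.906] grip 0.5884511240777468
q [ 0.537  0.477 -0.239  2.091  0.194  0.595 -1.912]
shift m [-0.001  0.029  0.001] rotdeg [0.01 0.08 0.07]
```

View pics/c19.png

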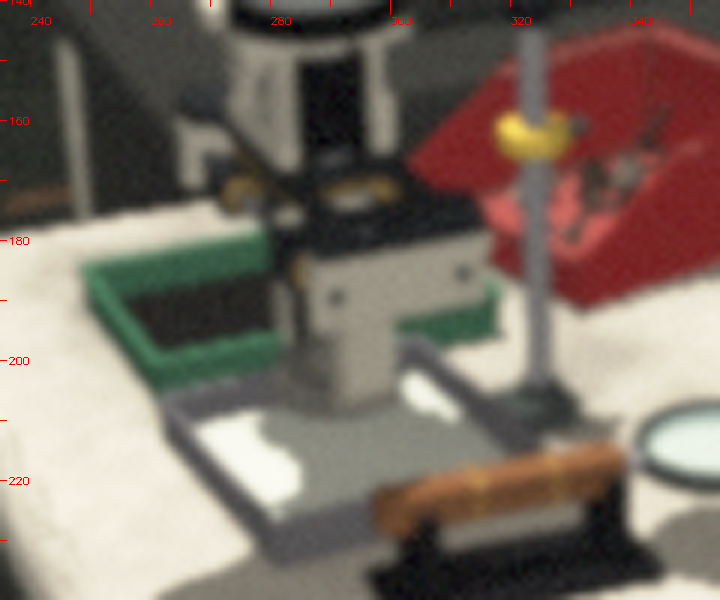

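View pics/c20.png

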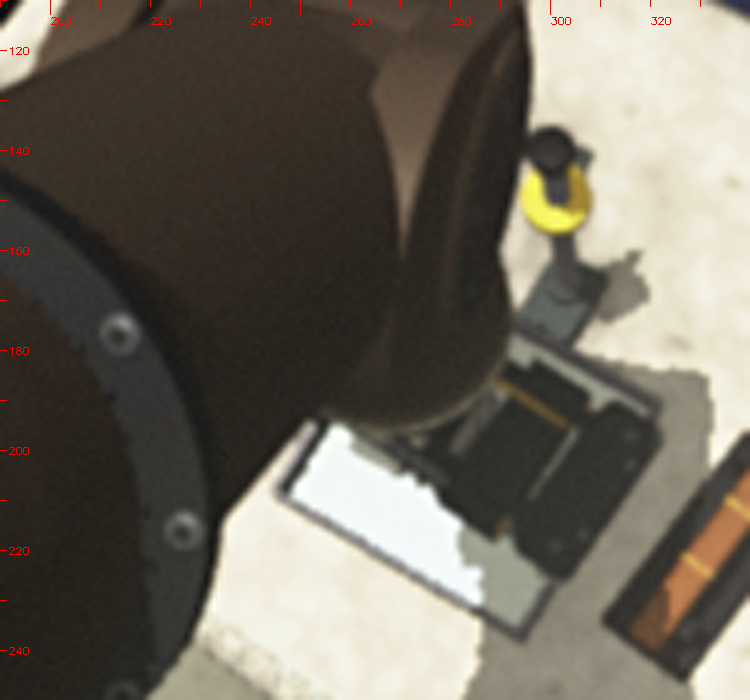

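>>> move_arm:
  series:
    - [-0.0005,0.006,0.001,0,0,0]
    - [-0.0005,0.012,0.001,0,0,0]
    - [-0.0005,0.018,0.001,0,0,0]
    - [-0.0005,0.023,0.001,0,0,0]
    - [-0.0005,0.026,0.001,0,0,0]
    - [-0.0005,0.028,0.001,0,0,0]
    - [-0.0005,0.028,0.001,0,0,0]
    - [-0.0005,0.028,0.001,0,0,0]

```text
time_s: 10.82
position: [431.9, -218.6, -23.9]
orientation: [-0.177, -0.685, 0.685, 0.177]
wrist_force: [0.5, 0.7, -2.8]
grip_width: 0.582
```

>>> move_arm:
  series:
    - [0,0.001,0,0,0,0]
    - [0,0.0018,0,0,0,0]
    - [0,0.0018,0,0,0,0]
    - [0,0.0018,0,0,0,0]

```text
time_s: 11.32
position: [431.8, -218.6, -25.8]
orientation: [-0.177, -0.685, 0.685, 0.177]
wrist_force: [0.0, 0.0, -1.6]
grip_width: 0.59
```

>>> move_arm:
  series:
    - [0,0.0008,0,0,0,0]
    - [0,0.0008,0,0,0,0]
    - [0,0.0008,0,0,0,0]

```text
time_s: 11.7
position: [431.9, -218.6, -26.0]
orientation: [-0.177, -0.685, 0.685, 0.177]
wrist_force: [-2.7, 1.4, 8.2]
grip_width: 0.587
```

>>> move_arm:
  series:
    - [0,0,0,0,0,0]
    - [0,0,0,0,0,0]
    - [0,0,0,0,0,0]
    - [0,0,0,0,0,0]
  gripper: 0.75
  force: 10

```text
time_s: 12.2
position: [431.8, -218.6, -26.6]
orientation: [-0.177, -0.685, 0.685, 0.177]
wrist_force: [0.4, -0.7, -0.2]
grip_width: 0.753
```

>>> move_arm:
  series:
    - [0,-0.01,0,0,0,0]
    - [0,-0.03,0,0,0,0]
    - [0,-0.06,0,0,0,0]
    - [0,-0.1,0,0,0,0]
    - [0,-0.14,0,0,0,0]
    - [0,-0.18,0,0,0,0]
    - [0,-0.2,0,0,0,0]
    - [0,-0.2,0,0,0,0]

```text
time_s: 13.2
position: [432.8, -218.9, 175.4]
orientation: [-0.178, -0.684, 0.685, 0.176]
wrist_force: [-0.0, 0.0, -1.4]
grip_width: 0.751
```

```bash
python3 - <<'E'
from h import *
from station import arm
plan((395,-345,120),-121.8)
f=arm.grab_frame("scene"); np.save(f"pics/scene9.npy",f,allow_pickle=True)
crop(f,235,140,385,260,5,"pics/c21.png")
E
```

```text
pos [ 432.802 -218.915  175.362] jawz [-0.485 -0.875 -0.   ] t 13.2 F [-0.022  0.026 -1.354] grip 0.7505905062689837
q [ 0.602  0.241 -0.294  1.908  0.083  1.001 -1.805]
shift m [-0.028  0.055  0.129] rotdeg [ 0.01  2.82 -0.22]
```

View pics/c21.png

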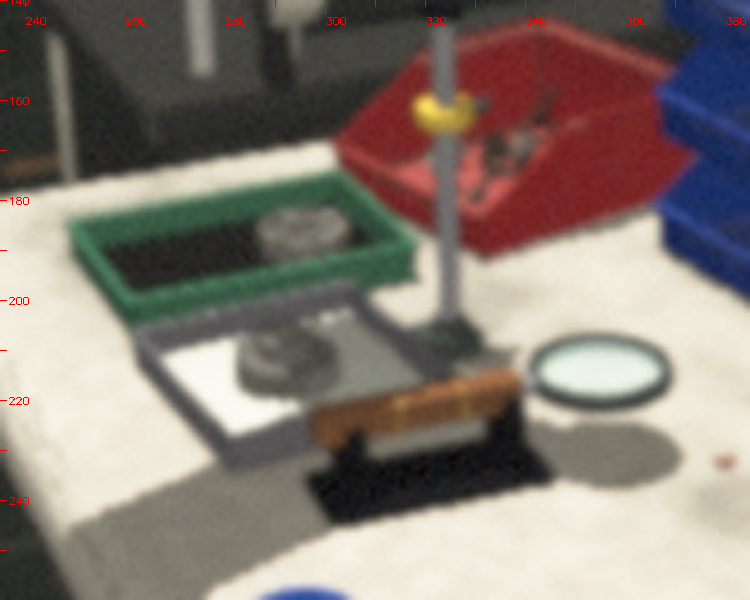

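```bash
python3 - <<'E'
from h import *
s=load("pics/scene9.npy"); t=load("pics/top0.npy")
L=np.array([470,-392.,44]); a=np.deg2rad(-31.8); X=np.array([np.cos(a),np.sin(a),0]); Y=np.array([-X[1],X[0],0])
def dr(f,x0,y0,x1,y1,k,name):
    im=cv2.resize(f["pixels"][y0:y1,x0:x1,::-1],None,fx=k,fy=k,interpolation=cv2.INTER_CUBIC)
    def pl(P,c):
        cv2.polylines(im,[np.round((proj(f,P)-[x0,y0])*k).astype(np.int32)],True,c,1)
    th=np.linspace(0,6.28,60)
    pl([L+36.5*(np.cos(q)*X+np.sin(q)*Y)+[0,0,5] for q in th],(0,0,255))
    pl([L+p*X+q*Y+[0,0,9] for p,q in((-42,8),(-42,-8),(-148,-8),(-148,8))],(0,255,0))
    pl([L-88*X+q*Y+[0,0,9] for q in(-20,20)],(255,0,255))
    cv2.imwrite(name,im)
dr(s,285,190,385,250,7,"pics/c22.png"); dr(t,300,160,385,250,6,"pics/c23.png")
print(L-88*X)
E
```

```text
[ 395.209 -345.628   44.   ]
```

View pics/c22.png

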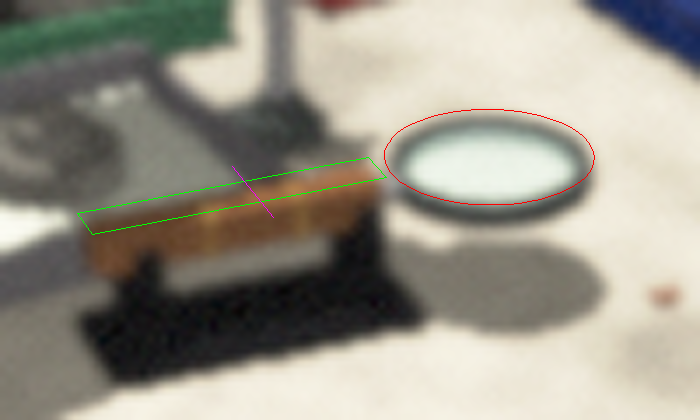

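View pics/c23.png

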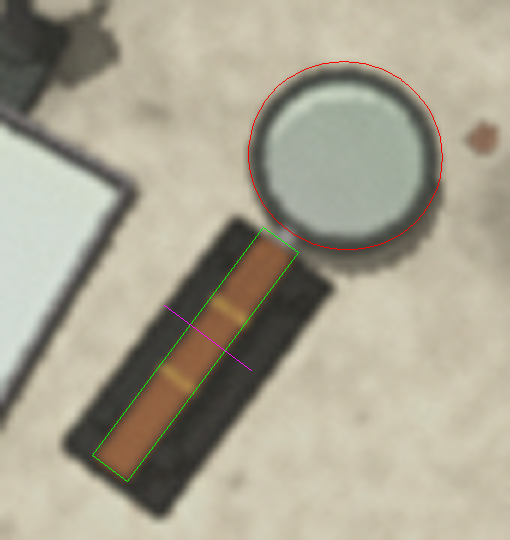

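```bash
python3 - <<'E'
from h import *
from scipy.optimize import least_squares
s=load("pics/scene9.npy");t=load("pics/top1.npy")
a=np.linspace(0,2*np.pi,90)
def ext(f,x,y,z,r,h):
    P=np.vstack([np.c_[x+r*np.cos(a),y+r*np.sin(a),np.full(90,z+d)] for d in(-h,h)]); q=proj(f,P); return q.min(0),q.max(0)
for du,dv,tu,tv in [(0,0,0,0),(.4,1.3,.5,.5),(.4,1.0,.2,.2)]:
    def res(p):
        m,M=ext(s,*p,15,5); r=[m[0]+du-317.3,M[0]+du-330.5,m[1]+dv-158.5,M[1]+dv-167.5]
        m,M=ext(t,*p,15,5); r+= [m[0]+tu-294.3,M[0]+tu-308.4,M[1]+tv-156.4]; return r
    o=least_squares(res,[517,-263,130]); print(o.x,o.fun)
    print(" posttop",atz(t,300.1-tu,139.8-tv,200), atz(t,300.1-tu,139.8-tv,205))
E
```

```text
[ 516.972 -263.422  134.091] [ 0.891 -0.628  0.539 -0.589 -0.326  0.168  0.151]
 posttop [ 512.569 -264.195  200.   ] [ 510.735 -264.591  205.   ]
[ 516.765 -262.492  137.571] [ 0.923 -0.584  0.541 -0.604 -0.384  0.177  0.187]
 posttop [ 513.496 -263.141  200.   ] [ 511.655 -263.544  205.   ]
[ 516.207 -263.079  137.08 ] [ 0.973 -0.529  0.527 -0.61  -0.413  0.139  0.24 ]
 posttop [ 512.939 -263.773  200.   ] [ 511.103 -264.172  205.   ]
```

>>> move_arm:
  series:
    - [-0.001,0,0.01,0,0,0]
    - [-0.006,0,0.035,0,0.5,0]
    - [-0.013,0,0.065,0,1.2,0]
    - [-0.02,0,0.095,0,2,0]
    - [-0.026,0.02,0.12,0,2.5,-0.2]
    - [-0.028,0.04,0.129,0,2.8,-0.2]
    - [-0.028,0.055,0.129,0,2.8,-0.2]
    - [-0.028,0.055,0.129,0,2.8,-0.2]
  gripper: 0.5

```text
time_s: 14.25
position: [392.9, -343.8, 116.9]
orientation: [0.191, 0.681, -0.679, -0.196]
wrist_force: [0.3, 0.5, 0.1]
grip_width: 0.497
```

```bash
python3 - <<'E'
from h import *
from station import arm
plan((395,-346,60),-121.8)
f=arm.grab_frame("scene"); np.save(f"pics/scene10.npy",f,allow_pickle=True)
crop(f,255,130,405,250,5,"pics/c24.png")
E
```

```text
pos [ 392.865 -343.838  116.853] jawz [-0.526 -0.85  -0.001] t 14.25 F [0.301 0.492 0.09 ] grip 0.4966040492701494
q [ 0.776  0.363 -0.207  1.894  0.093  0.901 -1.601]
shift m [-0.003  0.057  0.001] rotdeg [0.03 0.06 0.4 ]
```

View pics/c24.png

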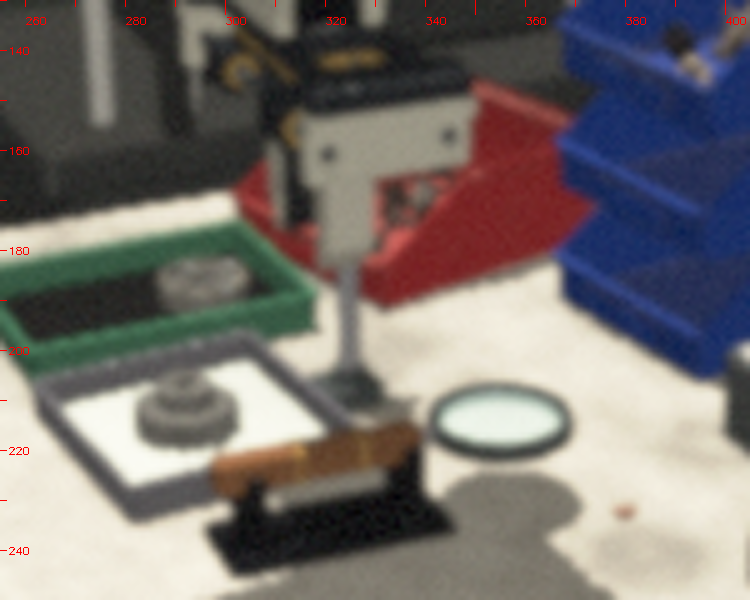

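The picture shows the gear upright and flat in the tote at scene (290,211), with the gripper lined up over the loupe handle. I'm descending, with the jaws narrowed to stay clear of the tote wall.

>>> move_arm:
  series:
    - [-0.003,0.01,0.001,0,0,0.4]
    - [-0.003,0.03,0.001,0,0,0.4]
    - [-0.003,0.055,0.001,0,0,0.4]
    - [-0.003,0.08,0.001,0,0,0.4]
    - [-0.003,0.097,0.001,0,0,0.4]
    - [-0.003,0.097,0.001,0,0,0.4]
    - [-0.003,0.097,0.001,0,0,0.4]
  gripper: 0.4

```text
time_s: 15.18
position: [396.2, -347.5, 22.1]
orientation: [-0.195, -0.68, 0.681, 0.192]
wrist_force: [0.3, -0.4, 0.0]
grip_width: 0.398
```

```bash
python3 - <<'E'
from h import *
from station import arm
plan((395.5,-346,-10),-121.8)
f=arm.grab_frame("scene"); np.save(f"pics/scene11.npy",f,allow_pickle=True)
crop(f,275,150,385,250,7,"pics/c25.png")
f=arm.grab_frame("top"); np.save(f"pics/top11.npy",f,allow_pickle=True)
crop(f,270,160,400,260,6,"pics/c26.png")
E
```

```text
pos [ 396.21  -347.457   22.124] jawz [-0.526 -0.85   0.   ] t 15.175 F [ 0.283 -0.365  0.019] grip 0.3977636535642691
q [ 0.757  0.491 -0.186  1.983  0.14   0.675 -1.641]
shift m [ 0.002  0.032 -0.001] rotdeg [-0.01  0.04 -0.27]
```

View pics/c25.png

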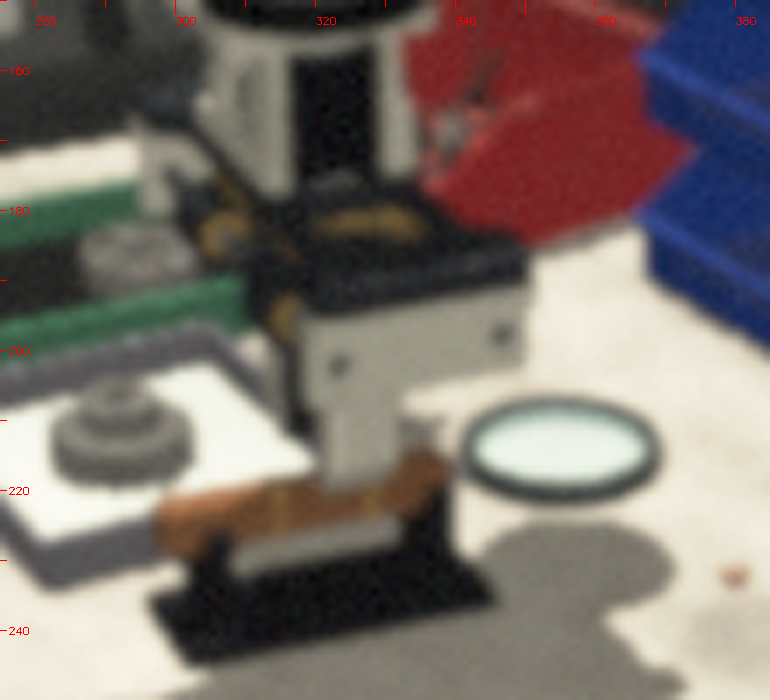

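View pics/c26.png

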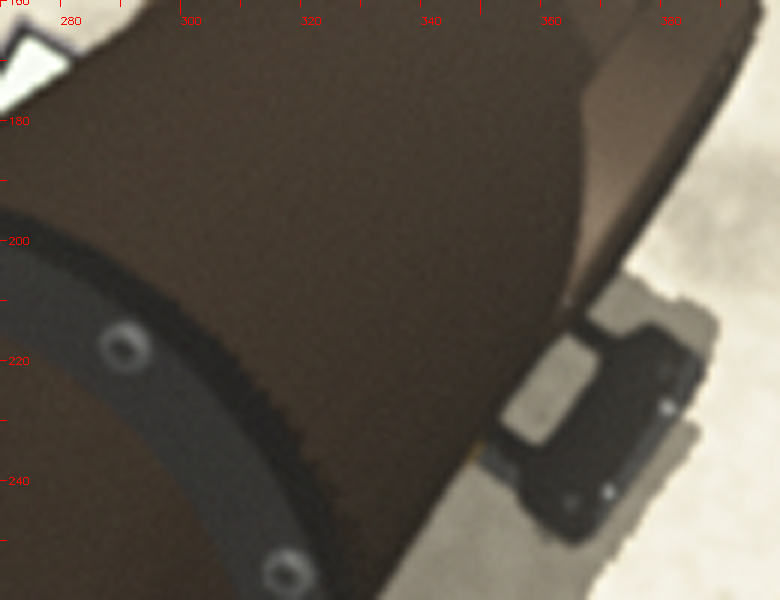

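>>> move_arm:
  series:
    - [0.001,0.006,-0.001,0,0,0]
    - [0.001,0.014,-0.001,0,0,0]
    - [0.001,0.022,-0.001,0,0,0]
    - [0.001,0.029,-0.001,0,0,0]
    - [0.001,0.032,-0.001,0,0,0]
    - [0.001,0.032,-0.001,0,0,0]

```text
time_s: 16.02
position: [395.2, -345.8, -10.8]
orientation: [-0.195, -0.68, 0.68, 0.193]
wrist_force: [-0.2, -0.1, 1.1]
grip_width: 0.398
```

```bash
python3 - <<'E'
from h import *
from station import arm
plan((395.5,-346,-10),-121.8)
f=arm.grab_frame("scene"); np.save(f"pics/scene12.npy",f,allow_pickle=True)
crop(f,275,150,385,250,7,"pics/c27.png")
E
```

```text
pos [ 395.216 -345.83   -10.845] jawz [-0.527 -0.85   0.   ] t 16.025 F [-0.211 -0.061  1.094] grip 0.3976603847716006
q [ 0.745  0.541 -0.173  2.008  0.157  0.602 -1.659]
shift m [-0.    -0.001 -0.   ] rotdeg [-0.    0.02 -0.17]
```

View pics/c27.png

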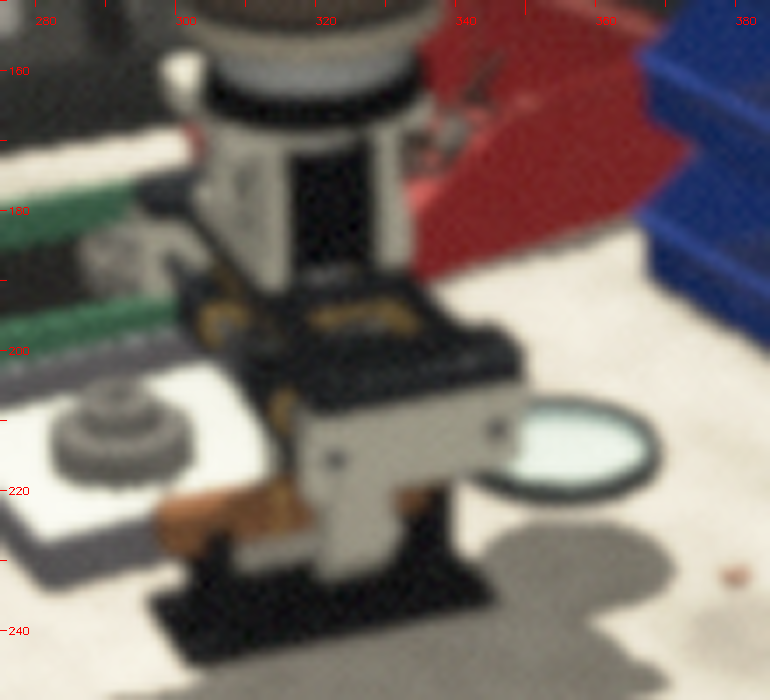

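>>> move_arm:
  series:
    - [0,0,0,0,0,0]
    - [0,0,0,0,0,0]
    - [0,0,0,0,0,0]
    - [0,0,0,0,0,0]
    - [0,0,0,0,0,0]
  gripper: 0.05
  force: 25

```text
time_s: 16.7
position: [395.5, -346.0, -10.4]
orientation: [-0.195, -0.68, 0.68, 0.192]
wrist_force: [-0.4, 0.6, 2.9]
grip_width: 0.17
```

>>> move_arm:
  series:
    - [0,0,0,0,0,0]
    - [0,0,0,0,0,0]
    - [0,-0.004,0,0,0,0]
    - [0,-0.012,0,0,0,0]
    - [0,-0.024,0,0,0,0]
    - [0,-0.04,0,0,0,0]
    - [0,-0.06,0,0,0,0]
    - [0,-0.08,0,0,0,0]
    - [0,-0.095,0,0,0,0]
    - [0,-0.1,0,0,0,0]
    - [0,-0.1,0,0,0,0]
  force: 45

```text
time_s: 18.08
position: [395.1, -345.8, 89.6]
orientation: [-0.195, -0.68, 0.681, 0.192]
wrist_force: [-0.0, 0.1, -1.2]
grip_width: 0.17
```

```bash
python3 - <<'E'
from h import *
from station import arm
plan((395.5,-346,90),-121.8)
f=arm.grab_frame("scene"); np.save(f"pics/scene13.npy",f,allow_pickle=True)
crop(f,265,100,405,250,5,"pics/c28.png")
f=arm.grab_frame("top"); np.save(f"pics/top13.npy",f,allow_pickle=True)
crop(f,230,120,400,250,4,"pics/c29.png")
E
```

```text
pos [ 395.061 -345.788   89.565] jawz [-0.527 -0.85   0.   ] t 18.075 F [-0.017  0.123 -1.165] grip 0.16987228732549495
q [ 0.773  0.395 -0.204  1.926  0.106  0.827 -1.613]
shift m [-0.001 -0.    -0.   ] rotdeg [-0.01  0.02 -0.22]
```

View pics/c28.png

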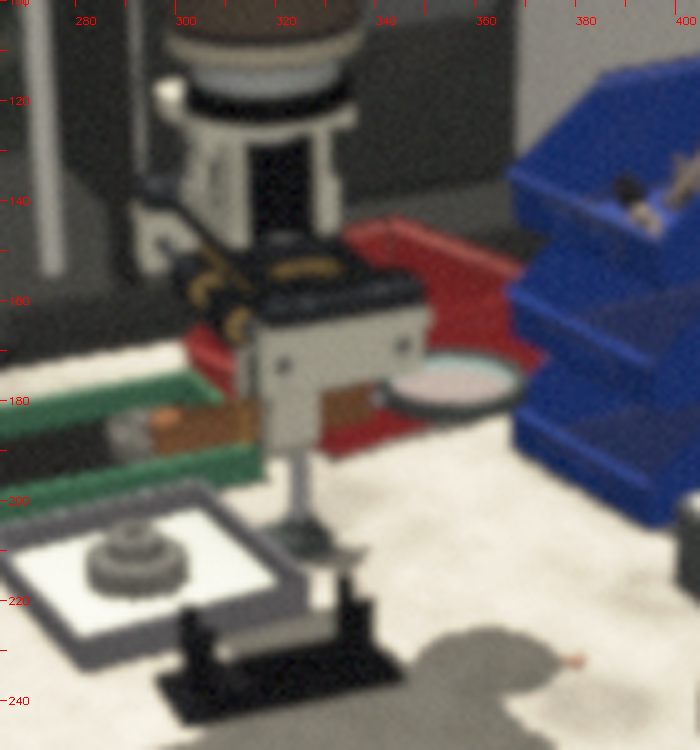

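View pics/c29.png

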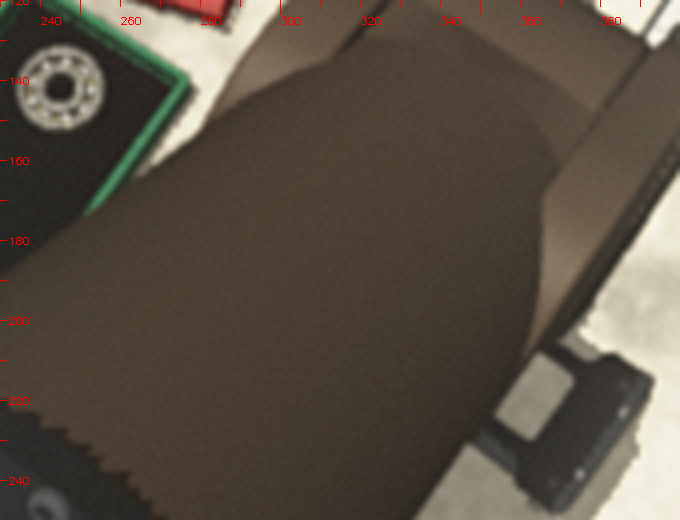

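```bash
python3 - <<'E'
from h import *
s=load("pics/scene13.npy")
print(proj(s,[[431.8,-218.5,32],[431.8,-218.5,20],[431.8,-218.5,4]]))
x0,y0,k=265,190,10
im=cv2.resize(s["pixels"][190:235,265:325,::-1],None,fx=k,fy=k,interpolation=cv2.INTER_CUBIC)
a=np.linspace(0,6.28,60)
for r,z in((15,32),(28,20)):
    q=((proj(s,np.c_[431.8+r*np.cos(a),-218.5+r*np.sin(a),np.full(60,z)])-[x0,y0]+[.4,1.2])*k).astype(np.int32); cv2.polylines(im,[q],True,(0,0,255),1)
cv2.imwrite("pics/c30.png",im)
plan((357,-172.5,90),-121.8)
E
```

```text
[[291.24  205.839]
 [291.465 209.949]
 [291.762 215.379]]
pos [ 394.634 -345.453   88.846] jawz [-0.527 -0.85   0.   ] t 18.175 F [ 0.25   0.015 -1.104] grip 0.17122419157194232
q [ 0.773  0.396 -0.204  1.927  0.106  0.827 -1.613]
shift m [ 0.123 -0.002 -0.127] rotdeg [-0.    0.02 -0.14]
```

View pics/c30.png

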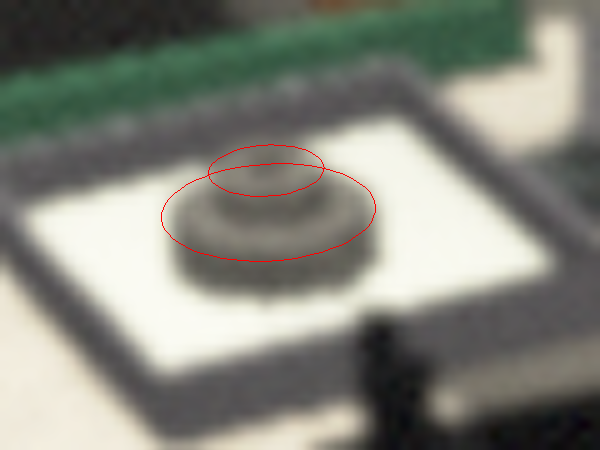

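>>> move_arm:
  series:
    - [0.006,0,0.002,0,0,0]
    - [0.016,0,0.002,0,0,0]
    - [0.03,0,-0.004,0,0,0]
    - [0.044,0,-0.016,0,0,0]
    - [0.058,0,-0.032,0,0,0]
    - [0.072,0,-0.05,0,0,0]
    - [0.086,0,-0.07,0,0,0]
    - [0.1,0,-0.09,0,0,0]
    - [0.112,0,-0.108,0,0,0]
    - [0.12,0,-0.12,0,0,0]
    - [0.122,0,-0.126,0,0,0]
    - [0.122,0,-0.126,0,0,0]

```text
time_s: 19.68
position: [358.0, -174.3, 89.1]
orientation: [-0.195, -0.68, 0.681, 0.192]
wrist_force: [-0.4, -0.6, -1.0]
grip_width: 0.169
```

```bash
python3 - <<'E'
from h import *
from station import arm
plan((357.4,-173,82.5),-121.8)
f=arm.grab_frame("scene"); np.save(f"pics/scene14.npy",f,allow_pickle=True)
crop(f,235,110,355,235,6,"pics/c31.png")
f=arm.grab_frame("top"); np.save(f"pics/top14.npy",f,allow_pickle=True)
crop(f,200,110,360,260,5,"pics/c32.png")
E
```

```text
pos [ 358.047 -174.276   89.092] jawz [-0.526 -0.85   0.   ] t 19.675 F [-0.378 -0.645 -0.974] grip 0.16902622746544343
q [ 0.569  0.22  -0.291  2.203  0.096  0.727 -1.911]
shift m [ 0.001  0.007 -0.001] rotdeg [-0.    0.06 -0.23]
```

View pics/c31.png

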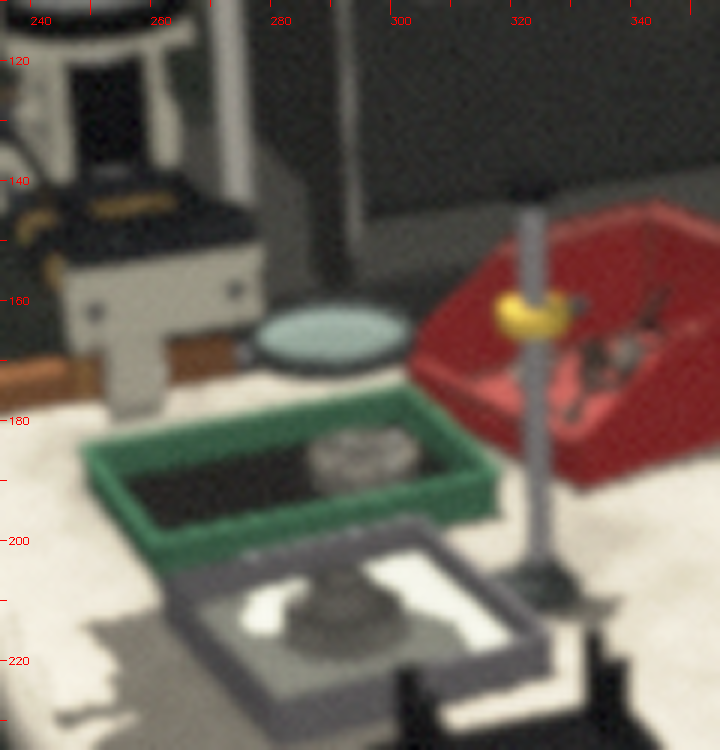

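View pics/c32.png

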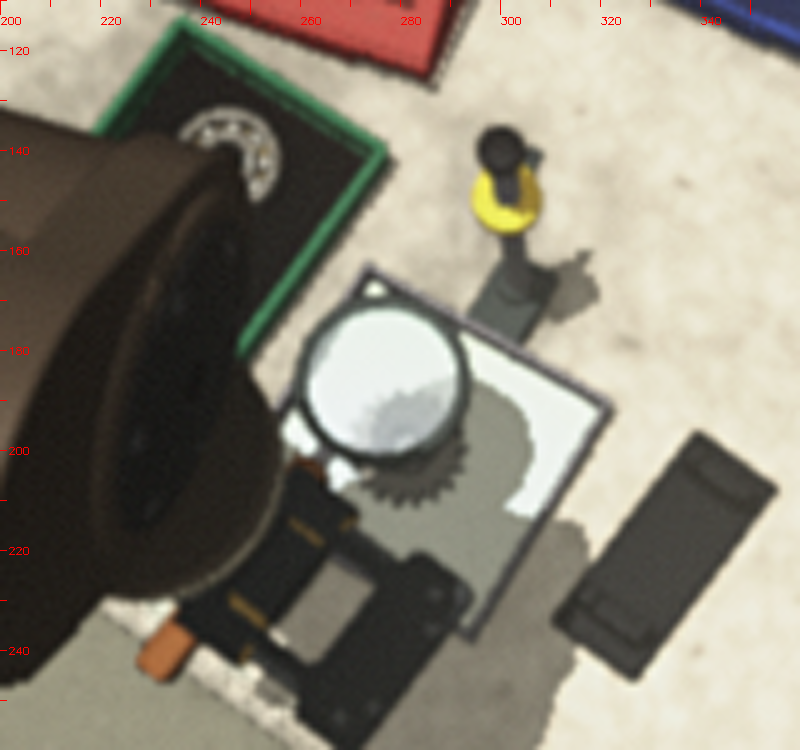

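```bash
python3 - <<'E'
from h import *
s=load("pics/scene14.npy");t=load("pics/top14.npy")
print(tri(t,(276.8,186.2),s,(290.3,166.5)),tri(t,(276.3,185.7),s,(289.9,165.3)))
a=np.linspace(0,6.28,90)
def dr(f,x0,y0,x1,y1,k,name,off,L,g):
    im=cv2.resize(f["pixels"][y0:y1,x0:x1,::-1],None,fx=k,fy=k,interpolation=cv2.INTER_CUBIC)
    for c,r,z,col in((L,36.5,L[2]+5,(0,0,255)),(L,36.5,L[2]-5,(0,0,255)),(g,28,20,(255,0,255)),(g,15,32,(255,0,0))):
        q=((proj(f,np.c_[c[0]+r*np.cos(a),c[1]+r*np.sin(a),np.full(90,z)])-[x0,y0]+off)*k).astype(np.int32); cv2.polylines(im,[q],True,col,1)
    cv2.imwrite(name,im)
L=(432.8,-220.3,143.5); g=(432,-219)
dr(s,265,150,315,225,8,"pics/c33.png",[.4,1.2],L,g); dr(t,240,150,330,220,8,"pics/c34.png",[.4,.4],L,g)
E
```

```text
(array([ 431.159, -222.663,  143.337]), np.float64(0.7721343555236069)) (array([ 431.226, -221.775,  146.373]), np.float64(0.32251219706989775))
```

View pics/c33.png

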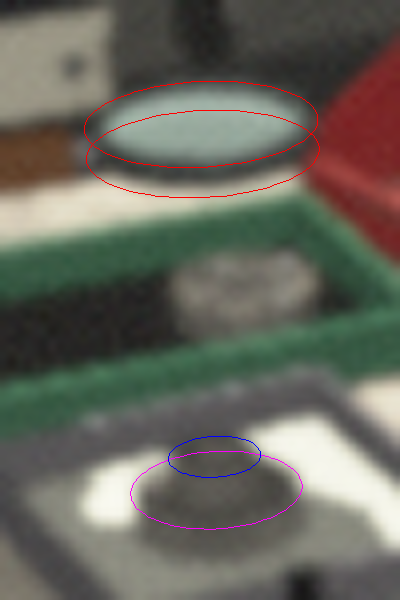

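View pics/c34.png

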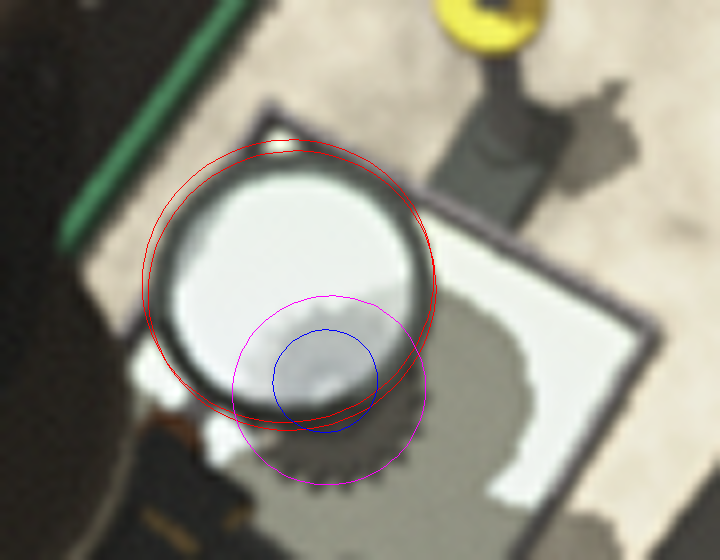

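>>> move_arm:
  series:
    - [0.0007,0.002,-0.0005,0,0,0]
    - [0.0014,0.005,-0.0011,0,0,-0.1]
    - [0.0014,0.008,-0.0011,0,0,-0.2]
    - [0.0014,0.009,-0.0011,0,0,-0.2]
    - [0.0014,0.009,-0.0011,0,0,-0.2]
    - [0.0014,0.009,-0.0011,0,0,-0.2]
    - [0.0014,0.009,-0.0011,0,0,-0.2]

```text
time_s: 20.65
position: [357.2, -172.8, 80.0]
orientation: [-0.194, -0.68, 0.68, 0.194]
wrist_force: [-0.5, -0.1, -0.8]
grip_width: 0.176
```

```bash
python3 - <<'E'
from h import *
from scipy.optimize import least_squares
from station import arm
plan((357.4,-172.6,80.3),-121.8)
s=arm.grab_frame("scene"); np.save(f"pics/scene15.npy",s,allow_pickle=True)
t=arm.grab_frame("top"); np.save(f"pics/top15.npy",t,allow_pickle=True)
a=np.linspace(0,6.28,90)
def dr(f,x0,y0,x1,y1,k,name):
    im=cv2.resize(f["pixels"][y0:y1,x0:x1,::-1],None,fx=k,fy=k,interpolation=cv2.INTER_CUBIC); cv2.imwrite(name,im)
crop(s,260,150,345,225,9,"pics/c35.png"); crop(t,240,130,330,220,8 if 0 else 6,"pics/c36.png")
E
```

```text
pos [ 357.167 -172.752   80.034] jawz [-0.527 -0.85   0.   ] t 20.65 F [-0.481 -0.071 -0.817] grip 0.17554776887078283
q [ 0.564  0.235 -0.289  2.213  0.103  0.705 -1.922]
shift m [-0. -0. -0.] rotdeg [-0.01  0.02 -0.01]
```

View pics/c35.png

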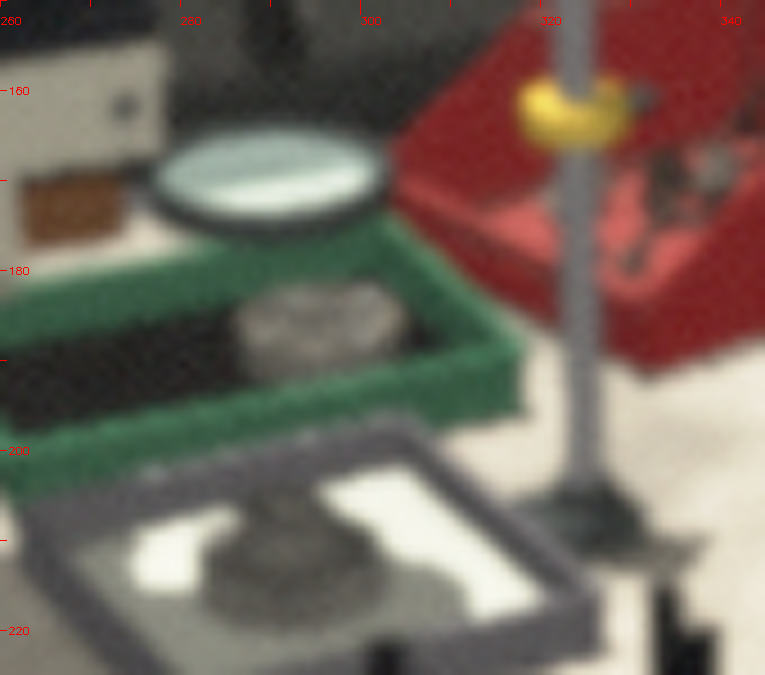

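View pics/c36.png

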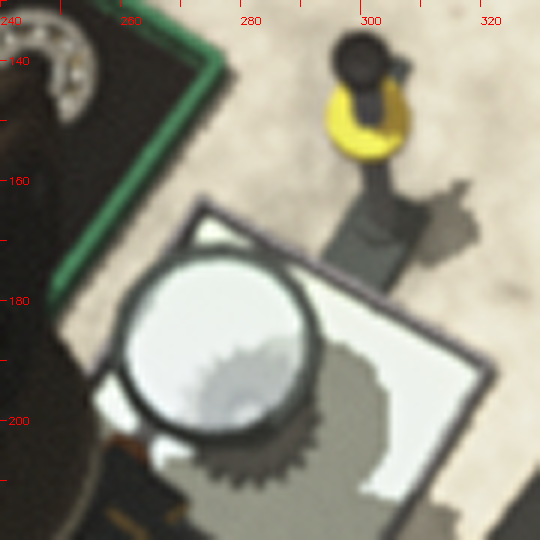

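```bash
python3 - <<'E'
from h import *
from scipy.optimize import least_squares
s=load("pics/scene15.npy");t=load("pics/top15.npy")
a=np.linspace(0,2*np.pi,180)
def ext(f,x,y,z,r,h):
    P=np.vstack([np.c_[x+r*np.cos(a),y+r*np.sin(a),np.full(180,z+d)] for d in(-h,h)]); q=proj(f,P); return q.min(0),q.max(0)
for du,dv,tu,tv in [(0,0,0,0),(.4,1.2,.4,.4)]:
    def fit(r,h,S,T,x0):
        def res(p):
            m,M=ext(s,*p,r,h); R_=[m[0]+du-S[0],M[0]+du-S[1],m[1]+dv-S[2],M[1]+dv-S[3]]
            m,M=ext(t,*p,r,h); R_+=[m[0]+tu-T[0],M[0]+tu-T[1],M[1]+tv-T[3]]
            if T[2]: R_.append(m[1]+tv-T[2])
            return R_
        o=least_squares(res,x0); print(o.x,o.fun); return o.x
    c=fit(15,5,(317.6,330.1,158.3,166.9),(294.5,308.3,None,156.7),[517,-263,135])
    l=fit(36.5,5,(276.3,303.3,164.1,176.4),(259.7,293.8,170.8,204.5),[432,-219,135])
E
```

```text
[ 516.071 -263.762  135.507] [ 0.464 -0.34   0.359 -0.366 -0.447  0.375  0.066]
[ 430.629 -221.433  133.209] [-1.15   1.148 -1.076  1.403 -1.124  1.039  0.991 -1.224]
[ 515.68  -263.028  138.818] [ 0.513 -0.279  0.357 -0.383 -0.514  0.372  0.12 ]
[ 430.53  -220.79   136.354] [-1.046  1.279 -1.056  1.375 -1.271  1.036  1.115 -1.235]
```

```bash
python3 - <<'E'
from h import *
from scipy.optimize import least_squares
a=np.linspace(0,2*np.pi,180)
t=load("pics/top15.npy"); s9=load("pics/scene13.npy")
im=t["pixels"][170:220,265:305,::-1]; cv2.imwrite("pics/c37.png",cv2.convertScaleAbs(cv2.resize(im,None,fx=12,fy=12,interpolation=cv2.INTER_CUBIC),alpha=1.5))
# scene13 gear extents from c30 (x10 from 265,190)
S=(265+17.2,265+37.8,190+29.8)
for du,dv in((0,0),(.4,1.2)):
    def res(p):
        P=np.vstack([np.c_[p[0]+28*np.cos(a),p[1]+28*np.sin(a),np.full(180,z)] for z in(4,20)]); q=proj(s9,P); m,M=q.min(0),q.max(0)
        return [m[0]+du-S[0],M[0]+du-S[1],M[1]+dv-S[2]]
    o=least_squares(res,[432,-219]); print("scene gear",o.x,o.fun)
E
```

```text
scene gear [ 435.975 -218.085] [-0.509  0.511 -0.042]
scene gear [ 440.353 -212.903] [-0.46   0.462 -0.038]
```

View pics/c37.png

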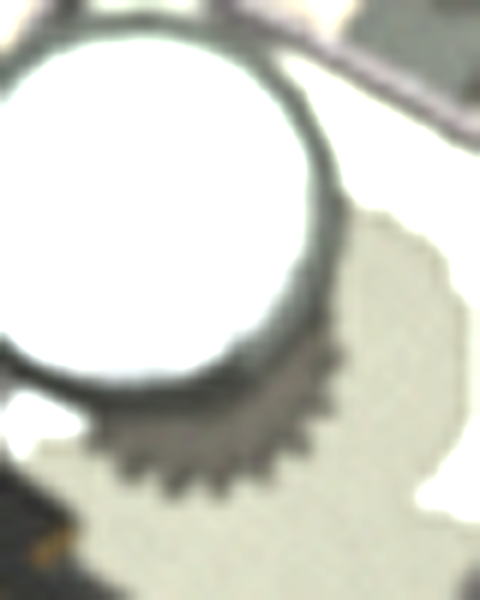

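```bash
python3 - <<'E'
from h import *
t=load("pics/top15.npy")
g=atz(t,281.2,199.1,18); l=atz(t,276.75,187.65,135)
print(g,l,g-l)
E
```

```text
[ 430.647 -220.013   18.   ] [ 429.82  -221.559  135.   ] [   0.827    1.546 -117.   ]
```

>>> move_arm:
  series:
    - [0,-0.0005,-0.0005,0,0,0]
    - [0,-0.001,-0.001,0,0,0]
    - [0,-0.001,-0.001,0,0,0]
    - [0,-0.001,-0.001,0,0,0]
    - [0,-0.001,-0.001,0,0,0]
    - [0,-0.001,-0.001,0,0,0]
    - [0,-0.001,-0.001,0,0,0]
    - [0,-0.001,-0.001,0,0,0]

```text
time_s: 21.75
position: [357.6, -171.9, 81.0]
orientation: [-0.194, -0.68, 0.68, 0.194]
wrist_force: [0.2, -0.2, -1.2]
grip_width: 0.169
```

```bash
python3 - <<'E'
from h import *
from station import arm
plan((357.4,-172.,81),-121.8)
print(arm.state()["qd"])
f=arm.grab_frame("scene"); cv2.imwrite("pics/end_s.png",f["pixels"][:,:,::-1]); crop(f,225,130,345,235,6,"pics/c38.png")
E
```

```text
pos [ 357.632 -171.878   80.968] jawz [-0.527 -0.85   0.   ] t 21.75 F [ 0.228 -0.23  -1.195] grip 0.16910984049641667
q [ 0.563  0.234 -0.29   2.212  0.102  0.708 -1.923]
shift m [ 0. -0.  0.] rotdeg [-0.01  0.02 -0.  ]
[ 0.001  0.001  0.001 -0.001 -0.    -0.001 -0.001]
```

View pics/c38.png

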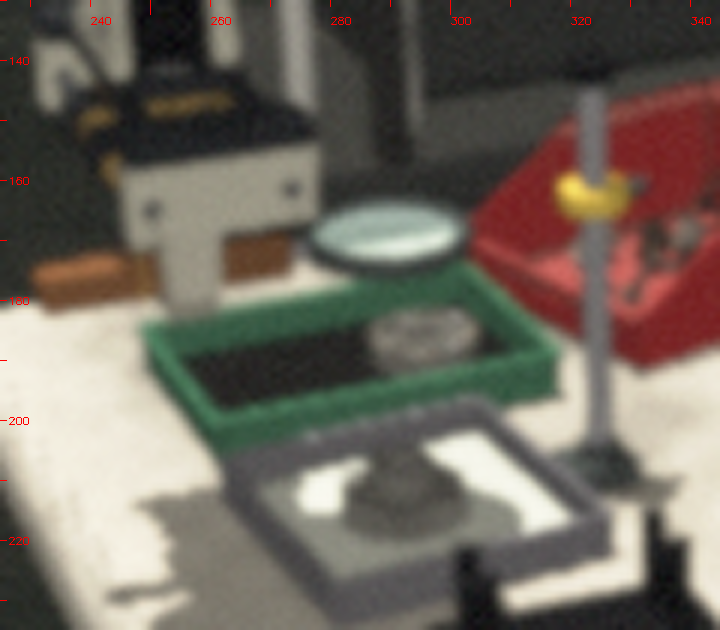

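```bash
python3 - <<'E'
from h import *
from station import arm
s=load("pics/scene15.npy"); L=np.array([432.3,-218.2,135.4]); a=np.deg2rad(-31.8); X=np.array([np.cos(a),np.sin(a),0])
print((proj(s,[L,L-52*X,L-133*X])-[225,130])*6)
E
```

```text
[[385.59  233.614]
 [265.38  252.726]
 [ 71.876 283.492]]
```

The level check agrees. A level handle should show at crop (72,283), (265,253) and (386,234), and it shows at about (80,284), (258,257) and (388,236). Handing in.

```bash
python3 -c "
from station import arm
print(arm.finish_job())"
```

```text
the job is handed in; nothing more can be done
None
```

The gear is flat in the grey tote and the bearing is still in the green tray. The job was handed in at about 22 s with the arm holding the loupe still and level over the gear. Nothing I saw showed the loupe touching the gear or tote, or the collar moving. I didn't re-measure the tape roll, but the arm never worked near it.

**Last checks**
- **Centring:** the lens is within about 1–2 mm of the gear's centre. The joint readings and the top camera agree to that. A rough scene-camera fit put the gear 5–12 mm away, and I discounted it because that view is blurred and biased.
- **Height:** from the joint readings the lens is at about 135.5 mm. The collar measured 134–139 mm depending on the camera correction. My last comparison had the lens about 2 mm below the collar, and I then raised it by 1 mm.
- **Level and still:** the handle's slope in the picture matches a level loupe, and the joint speeds were about zero.

**Disagreements**
- **Fingertip height:** the fingertips looked about 35 mm higher than the reported TCP. A test closing above the gear met nothing, so I descended further in guarded steps. The gripper stopped at about 55 mm on the gear and 16 mm on the handle, close to their given 56 and 16 mm.
- **Scene camera:** it showed a steady offset of about 1.2 pixels, roughly 3 mm in height.

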